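Load the light tray evenly by sliding jars onto it

TASK

Load the lightweight blue tray evenly by pushing the three closed containers across the slab and over the slab's edge onto it, without lifting them: the heavy glass jar must end in the middle and one tub on each side of it, all upright and wholly on the tray. The tray stands loose on a narrow foot; at no time may it tip or get shoved along, so mind which container goes on first. Leave the steel tumbler and the orange funnel standing where they are.

Things in the scene. Friction and masses are not known exactly. Their poses are not given: they have to be found in the camera images.
- slab: fixed slab of laminate-topped board, 340 mm (its x) by 720 mm (its y) by 30 mm high, flat on the worktop. Origin: centre of its underside; its top is 30 mm above that. Beside its +y edge (360 mm from the origin) stands the tray
- unit: fixed white plastic drawer unit on the -y end of the slab, 200 mm (its x) by 140 mm (its y), knob reaching 50 mm further to -x, 130 mm high, a yellow plate and a wooden spoon on top (to 200 mm above the slab at most). Origin: centre of its underside. Not part of the job
- tray: loose blue tray, 0.15 kg, 262 mm (its x) by 120 mm (y), axes parallel to the slab's, on one grey foot only 80 mm wide in x (centred), 112 mm in y. One container at a side of the empty tray tips it; with the jar in the middle it bears a tub at one side. Origin: under its centre, at worktop level. Its -y side is open, 3 to 6 mm from the slab's +y edge
- tray_floor (a point): centre of the tray's floor, on its upper face, 28 mm above the tray's origin and 2 mm lower than the slab's top. Same axes. Floor inside: x from -127 to 127 mm, y from -60 (open edge) to 56 mm. Walls on the other three sides are 4 mm thick and 26 mm high. The three even places are at x = -84, 0, 84 mm, y = 0
- jar_center (a point): squat closed amber glass jar with a dark steel twist cap, full, about 0.5 kg (the heavy one), 70 mm across and 52 mm high, standing upright on the slab; this point is on its axis, half-way up (26 mm above its underside)
- tub_green_center (a point): closed white plastic tub with a green lid, about 0.22 kg, 70 mm across and 52 mm high, standing upright on the slab; this point is on its axis, half-way up (26 mm above its underside)
- tub_red_center (a point): closed white plastic tub with a red lid, about 0.22 kg, 70 mm across and 52 mm high, standing upright on the slab; this point is on its axis, half-way up (26 mm above its underside)
- tumbler_center (a point): small empty steel tumbler, 60 mm across the rim, 52 mm high, light and loose, standing on the slab between the containers and the tray; a bystander. Point on its axis, half-way up
- funnel_center (a point): small orange plastic funnel standing mouth down on the slab among the containers, 64 mm across at the bottom, 52 mm high, light and loose; a bystander. Point on its axis, half-way up
There are look-alikes about, which are no part of the job. Leave any purple or yellow look-alike of the part that bears tub_green_center alone.

How it is judged:
At the end, for the whole second after the job is handed in: All three stand upright (0.1 rad) wholly on the tray floor: the jar within 20 mm of the middle line, one tub more than 55 mm to one side, the other more than 55 mm to the other side; the tray level (0.04 rad), still, within 20 mm of where it began (y of jar_center in the frame of tray between -0.025 and 0.026 m and z of jar_center in the frame of tray between 0.048 and 0.06 m and angle between each of jar_center, tub_green_center, tub_red_center's own z axis and vertical below 0.1 rad and y of tub_green_center in the frame of tray between -0.025 and 0.026 m and z of tub_green_center in the frame of tray between 0.048 and 0.06 m and y of tub_red_center in the frame of tray between -0.025 and 0.026 m and z of tub_red_center in the frame of tray between 0.048 and 0.06 m and x of jar_center in the frame of tray between -0.02 and 0.02 m and ((x of tub_green_center in the frame of tray below -0.055 m and x of tub_red_center in the frame of tray above 0.055 m) or (x of tub_green_center in the frame of tray above 0.055 m and x of tub_red_center in the frame of tray below -0.055 m)) and angle between tray's own z axis and vertical below 0.04 rad and linear speed of tray below 0.02 m/s and distance of tray from where it was at the start of the episode below 0.02 m); the robot touches nothing.
It fails at once if the tray tips on its foot (angle between tray's own z axis and vertical above 0.1 rad).
It fails at once if the tray slides more than 20 mm (distance of tray from where it was at the start of the episode above 0.02 m).
It fails at once if the jar or a tub is lifted more than 20 mm (height (world z) of any of jar_center, tub_green_center, tub_red_center above 0.076 m).
It fails at once if the jar or a tub topples or falls off ((angle between jar_center's own z axis and vertical above 0.5 rad or height (world z) of jar_center below 0.035 m) or (angle between tub_green_center's own z axis and vertical above 0.5 rad or height (world z) of tub_green_center below 0.035 m) or (angle between tub_red_center's own z axis and vertical above 0.5 rad or height (world z) of tub_red_center below 0.035 m)).
It fails at once if the tumbler or the funnel is moved more than 20 mm (distance of any of tumbler_center, funnel_center from where it was at the start of the episode above 0.02 m).
It also fails if it takes over 72 s, if anything falls off the work surface, if the arm or the gripper's body presses on something with over 40 N, if the wrist force passes 120 N, or if a joint passes its speed limit or range.

ROBOT

A 6-joint arm with a two-finger parallel gripper is mounted at the origin on the work surface. World frame = base frame: x ahead of the robot, y to its left, z up, the work surface at z = 0. Lengths are in m, angles in rad, forces in N, time in s.
With the tool pointing down it reaches from about 0.25 to 0.775 m from the base axis. Payload 4 kg.
Tool frame: the origin (TCP) lies midway between the tips of the shut fingers; the grasp point (between the pads) lies 19 mm behind it (robot.tcp_to_grasp is the distance from the TCP to the grasp point, in m); z points along the fingers, x is the direction in which the jaws open and shut, and the axes are right-handed (so a half turn about z gives the same grasp; the last joint's range is limited). The gripper opens to 94 mm and grips with 3 to 60 N. Pads are 16 mm wide; open, the fingers measure 119 mm over their backs; the gripper's body (75 mm by 177 mm) begins 78 mm behind the grasp point.
Start: joints at [-1.416, 0.087, 1.371, -0, 1.684, -0.103], TCP at [0.14, -0.532, 0.206] pointing down, gripper open.
Joint ranges: [-3.1, 3.1], [-0.76, 2.03], [0.27, 2.55], [-1.08, 4.22], [0.17, 2.65], [-2.57, 2.57]. Speed limits (rad/s): [2.79, 2.79, 3.14, 3.14, 3.14, 3.14].

INTERFACE

Orientations are given as [roll, pitch, yaw] about the fixed x, y, z axes, in that order (R = Rz(yaw) Ry(pitch) Rx(roll)).
In Python, from bench import get_obs, vision, robot gives the robot as it stands.
- The arm moves only by the tool servo_tool, never from a script. Its argument "targets" is text: rows parted by semicolons, each of 7 numbers parted by spaces: the opening, from 0 (shut) to 1 (fully open), then the shift along the tool's x, y, z as a fraction of full scale, then the turn, a rotation vector about the tool's x, y, z as a fraction of full scale. A call has 1 to 12 rows; each row is the pose to reach, as a shift and turn from the pose commanded when the call began, along the tool's axes at that moment, turning the shorter way round; what a row does not reach only later rows make up. Full scale, the value 1, is 0.25 m for a shift and pi rad for a turn. A row lasts 1/12 s, in which the tool goes at most 41.7 mm and 7.16 degrees, less where a joint would pass 70% of its speed; a pose out of reach is approached as far as the arm can. A call with a number of a shift or a turn outside -1 to 1 is refused whole. A call with a gripper value outside its range is refused whole. The fingers move at their own pace and stop on an object; the grip force is fixed at half the most. Time passes only in rows, so rows that repeat a pose let the fingers close. It gives the time, the measured TCP pose, the force and the opening at its end, in the units of the state.
- get_obs(): the state, without advancing time (a new reading comes with each control period).
- vision.snapshot(name): name is "side" or "top" or "wrist"; returns a dict with "image" (400x640x3 uint8, red, green, blue), "mtx" (3x3 intrinsics, pixels), "world_from_camera" (4x4, takes a point from camera to world coordinates); the wrist camera has in their place "T_tool_cam" (4x4, takes a point from camera to tool coordinates, whose origin is the TCP and whose axes are the tool frame's). Camera axes: x right, y down, z forward; pixel columns grow to the right and rows downward; lengths in m; the calibration is good to about 2 mm. The wrist camera is an equidistant fisheye: a pixel r from the principal point sees the ray r / f radians off the axis. A picture is of the moment at which its call begins: read the wrist's pose just before it. There is no depth.
- robot.close_job(): hands the job in, once; it reports no verdict.
The state is a dict: "time": time; "joint_positions": joint angles; "qvel": joint speeds; "joint_torque": joint torques, N m; "tool_pos": TCP position; "ee_rot": TCP orientation; "wrist_force": force on the tool from outside, world axes, zero at the start; "wrist_torque": the same for the moment, N m; "width": finger opening in m.
Only numpy, scipy, OpenCV 4.12 (cv2) and the standard library are available. Lean on these libraries where they do the work, as an engineer would, in place of code of your own. Each camera call takes 0.05 s, during which the arm holds its last target.

## Working session

There is one attempt and no reset: what is moved stays moved. The work goes in short steps, Python scripts to look and compute and a tool call to move; the robot and the scene stay as the last step left them, time stands still between calls to the robot, and variables do not carry over. Pictures are saved under pics/ and viewed, and the job is handed in when it is done.

Besides the shell and the picture viewer there is one more tool, called after "Call:" as name(argument=value, ...) on one line, values as JSON. servo_tool: Moves the arm, as the interface text tells. Its arguments: {"type":"object","properties":{"targets":{"type":"string"}},"required":["targets"]}

```bash
ls; mkdir -p pics; python3 - <<'E'
from bench import get_obs, vision, robot
import cv2,numpy as np
o=get_obs();print({k:np.round(v,4).tolist() for k,v in o.items()})
for n in("side","top"):
    s=vision.snapshot(n);cv2.imwrite(f"pics/{n}0.png",s["image"][:,:,::-1]);np.savez(f"{n}0.npz",**s)
    print(n,s["mtx"].tolist(),np.round(s["world_from_camera"],4).tolist())
E
```

```text
pics
{'time': 0.0, 'joint_positions': [-1.4161, 0.0879, 1.3722, 0.0, 1.6836, -0.1031], 'qvel': [0.0009, -0.0004, -0.0004, -0.0017, -0.0011, -0.0005], 'joint_torque': [-0.0001, -34.0174, -30.243, 0.0718, 0.033, -0.0002], 'tool_pos': [0.1401, -0.5313, 0.2043], 'ee_rot': [-3.1414, 0.0021, -1.313], 'wrist_force': [0.4537, -0.2404, 0.1403], 'wrist_torque': [-0.0303, -0.0191, 0.0169], 'width': 0.0942}
side [[519.5328262051112, 0.0, 325.26279798469915], [0.0, 519.5328262051112, 196.1080756736267], [0.0, 0.0, 1.0]] [[-0.9916, -0.073, 0.1065, 0.496], [-0.1278, 0.6726, -0.7289, 0.7756], [-0.0184, -0.7364, -0.6763, 0.9059], [0.0, 0.0, 0.0, 1.0]]
top [[385.4683051071988, 0.0, 321.3855147431774], [0.0, 385.4683051071988, 191.38856197535182], [0.0, 0.0, 1.0]] [[0.0152, -0.9907, 0.1351, 0.4918], [-0.9998, -0.0162, -0.0063, -0.1156], [0.0084, -0.1349, -0.9908, 1.142], [0.0, 0.0, 0.0, 1.0]]
```

View pics/top0.png

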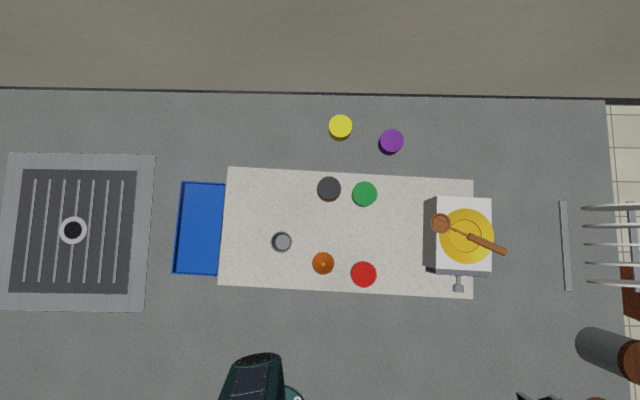

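View pics/side0.png

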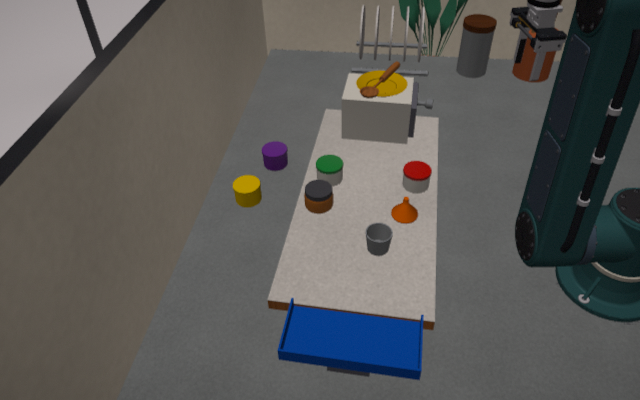

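The top view shows the tray at left (~200,228), the slab in the middle, the jar at (329,188), green tub at (364,194), red tub at (363,274), tumbler at (282,242) and funnel at (323,263). The purple and yellow look-alikes are off the slab.

```bash
cat > h.py <<'E'
import numpy as np,cv2
def ray(s,uv):
    K=s["mtx"];T=s["world_from_camera"]
    d=T[:3,:3]@np.linalg.inv(K)@np.array([uv[0],uv[1],1.]);return T[:3,3],d
def onz(s,uv,z):
    o,d=ray(s,uv);return (o+d*(z-o[2])/d[2])
def mask(img,name):
    h=cv2.cvtColor(img,cv2.COLOR_RGB2HSV);H,S,V=[h[...,i].astype(int) for i in range(3)]
    return {'green':(H>45)&(H<85)&(S>150)&(V>60),'red':((H<5)|(H>174))&(S>180)&(V>90),'orange':(H>=6)&(H<15)&(S>200)&(V>100),
     'blue':(H>100)&(H<125)&(S>150)}[name].astype(np.uint8)
def blobs(m,mn=40):
    n,l,st,c=cv2.connectedComponentsWithStats(m)
    return [(st[i].tolist(),c[i].round(1).tolist()) for i in range(1,n) if st[i][4]>mn]
E
python3 - <<'E'
from h import *
for n in("top","side"):
    s=dict(np.load(f"{n}0.npz"));im=s["image"]
    for c in("green","red","orange","blue"):
        for b in blobs(mask(im,c)):
            x,y,w,h,a=b[0]
            print(n,c,b, onz(s,b[1],.082).round(4), 'ctr',onz(s,(x+w/2-.5,y+h/2-.5),.082).round(4))
s=dict(np.load("top0.npz"))
m=mask(s["image"],"blue");cs=max(cv2.findContours(m,0,1)[0],key=len)
r=cv2.minAreaRect(cs);b=cv2.boxPoints(r)
for p in b: print(p,onz(s,p,.054).round(4))
im=cv2.resize(s["image"][150:310,165:405],None,fx=3.3,fy=3.3,interpolation=cv2.INTER_CUBIC);cv2.imwrite("pics/topz.png",im[:,:,::-1])
s=dict(np.load("side0.npz"))
im=cv2.resize(s["image"][140:390,250:450],None,fx=2.4,fy=2.4,interpolation=cv2.INTER_CUBIC);cv2.imwrite("pics/sidez.png",im[:,:,::-1])
E
```

```text
top green ([354, 183, 22, 22, 151], [367.0, 194.4]) [ 0.6299 -0.249   0.082 ] ctr [ 0.6323 -0.2421  0.082 ]
top red ([351, 262, 25, 25, 467], [363.1, 274.0]) [ 0.4131 -0.2383  0.082 ] ctr [ 0.4131 -0.238   0.082 ]
top orange ([313, 253, 20, 20, 286], [322.6, 262.6]) [ 0.4418 -0.1286  0.082 ] ctr [ 0.442  -0.1283  0.082 ]
top blue ([171, 181, 54, 95, 4124], [198.3, 228.7]) [0.5279 0.2123 0.082 ] ctr [0.5298 0.2146 0.082 ]
side green ([316, 155, 26, 17, 352], [328.7, 163.5]) [ 0.6326 -0.2335  0.082 ] ctr [ 0.6333 -0.2355  0.082 ]
side red ([404, 161, 27, 18, 386], [416.8, 169.9]) [ 0.4132 -0.2316  0.082 ] ctr [ 0.4127 -0.2332  0.082 ]
side orange ([392, 197, 25, 26, 406], [403.9, 212.2]) [ 0.4421 -0.0782  0.082 ] ctr [ 0.4421 -0.087   0.082 ]
side blue ([278, 298, 145, 81, 7863], [352.2, 341.5]) [0.5283 0.2652 0.082 ] ctr [0.5329 0.2585 0.082 ]
[170.90984 272.9918 ] [0.406  0.2893 0.054 ]
[179.44261 179.13113] [0.6687 0.2828 0.054 ]
[224.70491 183.24588] [0.659  0.1534 0.054 ]
[216.17213 277.10654] [0.3967 0.1641 0.054 ]
```

View pics/topz.png

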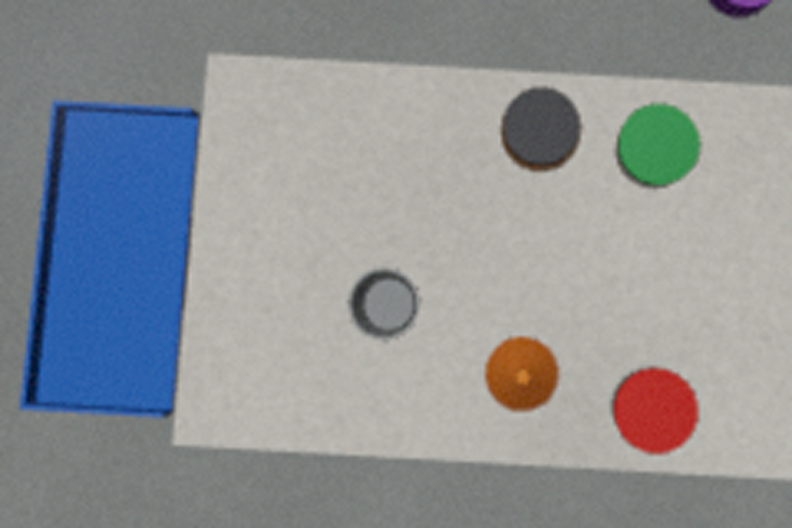

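View pics/sidez.png

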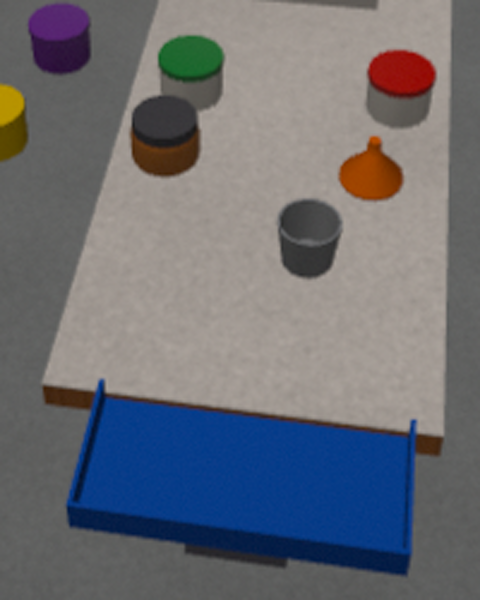

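```bash
python3 - <<'E'
from h import *
t=dict(np.load("top0.npz"));s=dict(np.load("side0.npz"))
Z=lambda u,v:(u/3.3+165-.35,v/3.3+150-.35)
Y=lambda u,v:(u/2.4+250-.3,v/2.4+140-.3)
def P(n,c,uv,z): print(n,onz(c,uv,z)[:2].round(4))
P('jar',t,Z(541,128),.082);P('jar',s,Y(165,119),.082)
P('green',t,Z(658.5,144.5),.082);P('green',s,Y(191,58),.082)
P('red',t,Z(655.5,410),.082);P('red',s,Y(401.5,75),.082)
P('tumb',t,Z(385,303),.082);P('tumb',s,Y(309.5,222),.082)
P('fun',t,Z(522,374),.035);P('fun',s,Y(371,178),.034)
P('funtip',t,Z(523,376),.082);P('funtip',s,Y(375,139),.082)
for n,uv,z in(('trayBL',(53,101),.054),('trayBR',(22,408),.054),('trayFL',(200,110),.054),('trayFR',(169,416),.054),('slabL',(208,54),.03),('slabR',(173,445),.03)): P(n,t,Z(*uv),z)
for n,uv,z in(('trayBL',(68,508),.054),('trayBR',(409,552),.054),('trayFL',(101,381),.054),('trayFR',(416,421),.054),('slabL',(44,386),.03),('slabR',(441,436),.03)): P(n,s,Y(*uv),z)
P('slab0',t,(473,180),.03);P('slab0',t,(473,298.5),.03)
E
```

```text
jar [ 0.6449 -0.1422]
jar [ 0.6449 -0.1344]
green [ 0.6325 -0.2412]
green [ 0.631  -0.2322]
red [ 0.4134 -0.2388]
red [ 0.4127 -0.2275]
tumb [ 0.4968 -0.0152]
tumb [ 0.4954 -0.0098]
fun [ 0.4385 -0.1298]
fun [ 0.438  -0.1223]
funtip [ 0.4392 -0.13  ]
funtip [ 0.4382 -0.1274]
trayBL [0.6656 0.279 ]
trayBR [0.4053 0.2881]
trayFL [0.6598 0.1519]
trayFR [0.4005 0.1651]
slabL [0.7139 0.1532]
slabR [0.3743 0.1667]
trayBL [0.6624 0.2841]
trayBR [0.4049 0.2902]
trayFL [0.658  0.1648]
trayFR [0.3987 0.1743]
slabL [0.7101 0.1583]
slabR [0.3758 0.1697]
slab0 [ 0.6843 -0.5668]
slab0 [ 0.3461 -0.5539]
```

```bash
cat >> h.py <<'E'
import json
from scipy.spatial.transform import Rotation as Ro
def loadc():
    try: return json.load(open("cmd.json"))
    except Exception: return [0.14,-.532,.206,-1.313]
def plan(pts,save=True):
    # pts: (open,x,y,z,yaw) world TCP; prints tool rows
    c=loadc();R=(Ro.from_euler('z',c[3])*Ro.from_euler('x',np.pi)).as_matrix();out=[]
    for g,x,y,z,w in pts:
        d=R.T@(np.array([x,y,z])-c[:3])/.25; t=-(w-c[3])/np.pi
        d=d.round(3);t=round(t,3)
        out.append(f"{g:g} {d[0]:g} {d[1]:g} {d[2]:g} 0 0 {t:g}")
        assert max(abs(d))<=1 and abs(t)<=1,d
    n=[*(np.array(c[:3])+R@(d*.25)).tolist(),c[3]-t*np.pi]
    if save: json.dump(n,open("cmd.json","w"))
    print("; ".join(out).replace("-0 ","0 "))
E
python3 - <<'E'
from h import *
a=plan([(.42,.14,-.532,.33,-1.313)]*1+[(.42,.30,-.33,.33,-.6)]*11)
plan([(.42,.49,-.05,.33,0)]*10)
E
```

```text
0.42 0 0 -0.496 0 0 -0; 0.42 -0.618 -0.825 -0.496 0 0 -0.227; 0.42 -0.618 -0.825 -0.496 0 0 -0.227; 0.42 -0.618 -0.825 -0.496 0 0 -0.227; 0.42 -0.618 -0.825 -0.496 0 0 -0.227; 0.42 -0.618 -0.825 -0.496 0 0 -0.227; 0.42 -0.618 -0.825 -0.496 0 0 -0.227; 0.42 -0.618 -0.825 -0.496 0 0 -0.227; 0.42 -0.618 -0.825 -0.496 0 0 -0.227; 0.42 -0.618 -0.825 -0.496 0 0 -0.227; 0.42 -0.618 -0.825 -0.496 0 0 -0.227; 0.42 -0.618 -0.825 -0.496 0 0 -0.227Traceback (most recent call last):
  File "<stdin>", line 3, in <module>
  File "h.py", line 26, in plan
    assert max(abs(d))<=1 and abs(t)<=1,d
           ^^^^^^^^^^^^^^^^^^^^^^^^^^^^
AssertionError: [-0.005 -1.353 -0.   ]
```

Call:
servo_tool(targets="0.42 0 0 -0.496 0 0 0; 0.42 -0.618 -0.825 -0.496 0 0 -0.227; 0.42 -0.618 -0.825 -0.496 0 0 -0.227; 0.42 -0.618 -0.825 -0.496 0 0 -0.227; 0.42 -0.618 -0.825 -0.496 0 0 -0.227; 0.42 -0.618 -0.825 -0.496 0 0 -0.227; 0.42 -0.618 -0.825 -0.496 0 0 -0.227; 0.42 -0.618 -0.825 -0.496 0 0 -0.227; 0.42 -0.618 -0.825 -0.496 0 0 -0.227; 0.42 -0.618 -0.825 -0.496 0 0 -0.227; 0.42 -0.618 -0.825 -0.496 0 0 -0.227; 0.42 -0.618 -0.825 -0.496 0 0 -0.227")

```text
time: 1.1
tool_pos: [0.2995, -0.3305, 0.3283]
ee_rot: [-3.141, 0.002, -0.602]
wrist_force: [-0.3, -0.2, 0.2]
width: 0.0396
```

```bash
python3 - <<'E'
from h import *
from bench import get_obs
o=get_obs();print(loadc(),o['time'],o['tool_pos'],o['ee_rot'],o['width'],o['wrist_force'])
plan([(.42,.44,-.155,.33,0)]*9)
E
```

```text
[0.3000444692958393, -0.3300220795536969, 0.32999999999999996, -0.5998584676351169] 1.1 [ 0.29945903 -0.33053666  0.32826899] [-3.14127957e+00  2.18903231e-03 -6.01709151e-01] 0.039648952129265155 [-0.33896074 -0.19521684  0.24220056]
0.42 0.067 -0.894 0 0 0 -0.191; 0.42 0.067 -0.894 0 0 0 -0.191; 0.42 0.067 -0.894 0 0 0 -0.191; 0.42 0.067 -0.894 0 0 0 -0.191; 0.42 0.067 -0.894 0 0 0 -0.191; 0.42 0.067 -0.894 0 0 0 -0.191; 0.42 0.067 -0.894 0 0 0 -0.191; 0.42 0.067 -0.894 0 0 0 -0.191; 0.42 0.067 -0.894 0 0 0 -0.191
```

Call:
servo_tool(targets="0.42 0.067 -0.894 0 0 0 -0.191; 0.42 0.067 -0.894 0 0 0 -0.191; 0.42 0.067 -0.894 0 0 0 -0.191; 0.42 0.067 -0.894 0 0 0 -0.191; 0.42 0.067 -0.894 0 0 0 -0.191; 0.42 0.067 -0.894 0 0 0 -0.191; 0.42 0.067 -0.894 0 0 0 -0.191; 0.42 0.067 -0.894 0 0 0 -0.191; 0.42 0.067 -0.894 0 0 0 -0.191")

```text
time: 1.85
tool_pos: [0.4396, -0.1562, 0.3288]
ee_rot: [3.141, 0.002, -0.002]
wrist_force: [-0.1, -0.4, 0.9]
width: 0.0394
```

```bash
python3 - <<'E'
from h import *
from bench import get_obs,vision
o=get_obs();s=vision.snapshot("wrist");print(o['time'],o['tool_pos'],o['ee_rot'],[k for k in s],s["mtx"].tolist(),s["T_tool_cam"].round(4).tolist())
np.savez("w0.npz",**s,p=o['tool_pos'],r=o['ee_rot']);cv2.imwrite("pics/w0.png",s["image"][:,:,::-1])
E
```

```text
1.85 [ 0.43961698 -0.15623286  0.32884598] [ 3.14142197e+00  1.56227649e-03 -2.27025224e-03] ['image', 'mtx', 'T_tool_cam'] [[309.70691628693146, 0.0, 319.3812379778293], [0.0, 309.70691628693146, 199.6708714470557], [0.0, 0.0, 1.0]] [[1.0, 0.0001, 0.0005, -0.0012], [-0.0002, 0.9627, 0.2707, -0.0783], [-0.0005, -0.2707, 0.9627, -0.1794], [0.0, 0.0, 0.0, 1.0]]
```

View pics/w0.png

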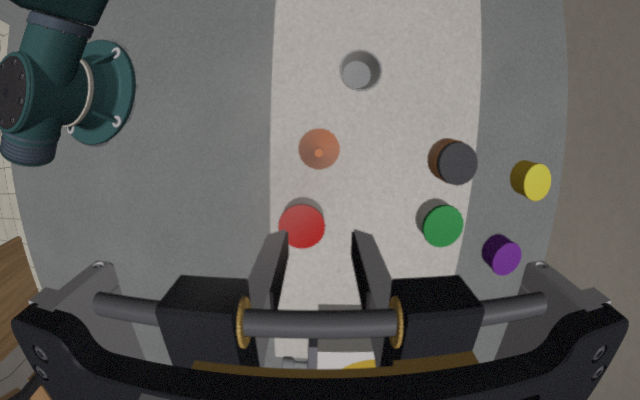

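The wrist view shows red at (302,226), green at (443,226), the jar at (457,163), the funnel at (319,149) and the tumbler at (360,72).

```bash
cat >> h.py <<'E'
def wonz(s,uv,z):
    K=s["mtx"];f=K[0,0];a=np.array([uv[0]-K[0,2],uv[1]-K[1,2]]);r=np.hypot(*a);th=r/f
    d=np.array([*(np.sin(th)*a/max(r,1e-9)),np.cos(th)])
    Rt=Ro.from_euler('xyz',s['r']).as_matrix();T=s["T_tool_cam"]
    o=s['p']+Rt@T[:3,3];d=Rt@T[:3,:3]@d
    return o+d*(z-o[2])/d[2]
E
python3 - <<'E'
from h import *
s=dict(np.load("w0.npz"))
im=cv2.resize(s["image"][30:260,260:500],None,fx=2.6,fy=2.6,interpolation=cv2.INTER_CUBIC)
cv2.imwrite("pics/w0z.png",im[:,:,::-1])
g=cv2.cvtColor(s["image"],cv2.COLOR_RGB2HSV)
H,S,V=[g[...,i].astype(int) for i in range(3)]
for n,m,z in(('red',((H<5)|(H>174))&(S>150),.082),('green',(H>45)&(H<85)&(S>120),.082),('orange',(H>4)&(H<18)&(S>130),.032),('dark',(V<85)&(S<60),.082),('yellow',(H>22)&(H<35)&(S>130),.082)):
    for b in blobs(m.astype(np.uint8),300):
        if b[1][1]<262 and 270<b[1][0]<500:
            x,y,w,h,a=b[0];print(n,b,wonz(s,b[1],z).round(4),wonz(s,(x+w/2-.5,y+h/2-.5),z).round(4))
# slab edges
for uv in((270,200),(275,60),(481,60),(469,200)):print(uv,wonz(s,uv,.03).round(4))
E
```

```text
red ([287, 209, 37, 39, 953], [306.5, 230.4]) [ 0.419  -0.2449  0.082 ] [ 0.4169 -0.2411  0.082 ]
green ([423, 205, 40, 42, 1257], [442.2, 225.3]) [ 0.6286 -0.2394  0.082 ] [ 0.6291 -0.2398  0.082 ]
dark ([437, 142, 40, 43, 1337], [456.6, 162.8]) [ 0.642  -0.1413  0.082 ] [ 0.6419 -0.1416  0.082 ]
(270, 200) [ 0.3581 -0.2129  0.03  ]
(275, 60) [0.3708 0.0092 0.03  ]
(481, 60) [0.7076 0.0286 0.03  ]
(469, 200) [ 0.6986 -0.2135  0.03  ]
```

View pics/w0z.png

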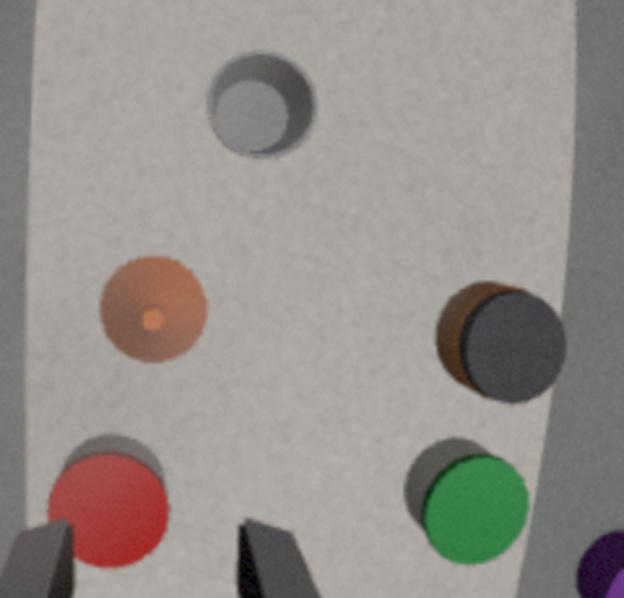

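```bash
python3 - <<'E'
from h import *
s=dict(np.load("w0.npz"))
W=lambda u,v:(u/2.6+260-.3,v/2.6+30-.3)
for n,uv,z in(('red',(109,510),.082),('fun',(154,309),.032),('tum',(262,105),.082),('jar',(512.5,347),.082),('gr',(476,510),.082)):print(n,wonz(s,W(*uv),z).round(4))
# approach: above behind jar, yaw -0.037
plan([(.42,.643+.0015,-.1415-.043,.20,-.037)]*9+[(.42,.6445,-.1845,.12,-.037)]*3)
E
```

```text
red [ 0.412  -0.2378  0.082 ]
fun [ 0.4375 -0.1301  0.032 ]
tum [ 0.4943 -0.0151  0.082 ]
jar [ 0.6425 -0.1418  0.082 ]
gr [ 0.6297 -0.2404  0.082 ]
0.42 0.818 0.118 0.52 0 0 0.012; 0.42 0.818 0.118 0.52 0 0 0.012; 0.42 0.818 0.118 0.52 0 0 0.012; 0.42 0.818 0.118 0.52 0 0 0.012; 0.42 0.818 0.118 0.52 0 0 0.012; 0.42 0.818 0.118 0.52 0 0 0.012; 0.42 0.818 0.118 0.52 0 0 0.012; 0.42 0.818 0.118 0.52 0 0 0.012; 0.42 0.818 0.118 0.52 0 0 0.012; 0.42 0.818 0.118 0.84 0 0 0.012; 0.42 0.818 0.118 0.84 0 0 0.012; 0.42 0.818 0.118 0.84 0 0 0.012
```

Call:
servo_tool(targets="0.42 0.818 0.125 0.52 0 0 0.012; 0.42 0.818 0.125 0.52 0 0 0.012; 0.42 0.818 0.125 0.52 0 0 0.012; 0.42 0.818 0.125 0.52 0 0 0.012; 0.42 0.818 0.125 0.52 0 0 0.012; 0.42 0.818 0.125 0.52 0 0 0.012; 0.42 0.818 0.125 0.52 0 0 0.012; 0.42 0.818 0.125 0.52 0 0 0.012; 0.42 0.818 0.125 0.52 0 0 0.012; 0.42 0.818 0.125 0.84 0 0 0.012; 0.42 0.818 0.125 0.84 0 0 0.012; 0.42 0.818 0.125 0.84 0 0 0.012")

```text
time: 2.9
tool_pos: [0.6388, -0.185, 0.1129]
ee_rot: [-3.138, 0.013, -0.039]
wrist_force: [-1.5, 0.1, -2.5]
width: 0.0395
```

```bash
python3 - <<'E'
from h import *
from bench import get_obs,vision
c=loadc();c[1]-=.00175;json.dump(c,open("cmd.json","w"))
o=get_obs();s=vision.snapshot("wrist");print(c,o['time'],o['tool_pos'],o['ee_rot'],o['width'])
np.savez("w1.npz",**s,p=o['tool_pos'],r=o['ee_rot']);cv2.imwrite("pics/w1.png",s["image"][:,:,::-1])
plan([(.42,*c[:2],.052,-.037)]*3,save=False)
E
```

```text
[0.6445471388953455, -0.18620953303376525, 0.11999999999999997, -0.037513382642543905] 2.9 [ 0.63876207 -0.18496933  0.1128503 ] [-3.13766249  0.01256733 -0.03881639] 0.039474312443045056
0.42 0 0 0.272 0 0 -0; 0.42 0 0 0.272 0 0 -0; 0.42 0 0 0.272 0 0 -0
```

View pics/w1.png

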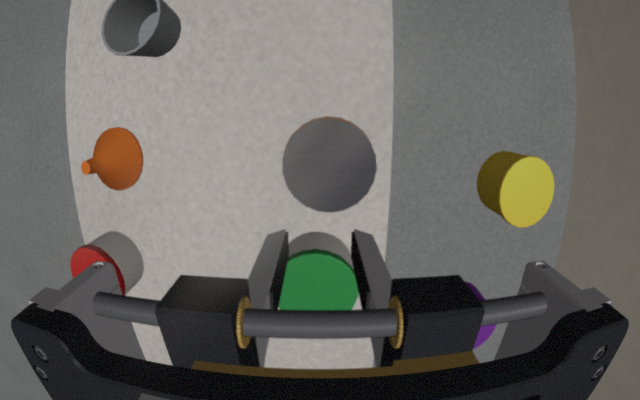

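The jar lid sits centred ahead of the fingers at (329,163), and green is behind them.

Call:
servo_tool(targets="0.42 0 0 0 0 0 0; 0.42 0 0 0.1 0 0 0; 0.42 0 0 0.2 0 0 0; 0.42 0 0 0.276 0 0 0; 0.42 0 0 0.276 0 0 0")

```text
time: 3.37
tool_pos: [0.6445, -0.1863, 0.051]
ee_rot: [3.141, 0.0, -0.038]
wrist_force: [-0.4, 0.6, -0.1]
width: 0.0394
```

```bash
python3 - <<'E'
from h import *
from bench import get_obs
c=loadc();c[2]=.051;json.dump(c,open("cmd.json","w"))
o=get_obs();print(o['tool_pos'],o['ee_rot'],o['joint_positions'])
s=dict(np.load("w1.npz"));print(wonz(s,(329.3,163.5),.082))
E
```

```text
[ 0.64451154 -0.18626402  0.05099864] [ 3.14147019e+00  1.55214673e-04 -3.78085450e-02] [-3.65714301e-01  4.23567037e-01  1.26822012e+00 -1.67147285e-04
  1.44991300e+00 -3.27885600e-01]
[ 0.64583411 -0.14017615  0.082     ]
```

```bash
cat >> h.py <<'E'
def path(way,step,g=.42,z=.051,ramp=True):
    """way: list of (x,y,yaw); step m/row -> prints calls of <=12 rows"""
    c=loadc();P=[np.array([c[0],c[1],c[3]])];out=[]
    for w in way:
        w=np.array(w,float);n=max(1,int(np.ceil(max(np.hypot(*(w-P[-1])[:2])/step,abs(w[2]-P[-1][2])/.1))))
        a=P[-1]
        for i in range(1,n+1): out.append(a+(w-a)*i/n);P.append(out[-1])
    for i in range(0,len(out),12): plan([(g,p[0],p[1],z,p[2]) for p in out[i:i+12]])
    print(len(out),"rows; end",loadc())
E
python3 - <<'E'
from h import *
path([(.6445,-.180,-.037),(.642,-.172,-.037),(.5586,.058,-.037),(.5586,.058,-.037)],.009)
E
```

```text
0.42 -0.001 -0.025 0 0 0 -0; 0.42 -0.012 -0.056 0 0 0 -0; 0.42 -0.025 -0.089 0 0 0 -0; 0.42 -0.039 -0.121 0 0 0 -0; 0.42 -0.052 -0.154 0 0 0 -0; 0.42 -0.065 -0.186 0 0 0 -0; 0.42 -0.078 -0.218 0 0 0 -0; 0.42 -0.091 -0.251 0 0 0 -0; 0.42 -0.104 -0.283 0 0 0 -0; 0.42 -0.117 -0.316 0 0 0 -0; 0.42 -0.131 -0.348 0 0 0 -0; 0.42 -0.144 -0.38 0 0 0 -0
0.42 -0.013 -0.033 0 0 0 -0; 0.42 -0.026 -0.065 0 0 0 -0; 0.42 -0.039 -0.097 0 0 0 -0; 0.42 -0.052 -0.13 0 0 0 -0; 0.42 -0.065 -0.162 0 0 0 -0; 0.42 -0.079 -0.195 0 0 0 -0; 0.42 -0.092 -0.227 0 0 0 -0; 0.42 -0.105 -0.259 0 0 0 -0; 0.42 -0.118 -0.292 0 0 0 -0; 0.42 -0.131 -0.324 0 0 0 -0; 0.42 -0.144 -0.357 0 0 0 -0; 0.42 -0.157 -0.389 0 0 0 -0
0.42 -0.013 -0.032 0 0 0 -0; 0.42 -0.027 -0.065 0 0 0 -0; 0.42 -0.04 -0.097 0 0 0 -0; 0.42 -0.053 -0.129 0 0 0 -0; 0.42 -0.066 -0.162 0 0 0 -0; 0.42 -0.079 -0.194 0 0 0 -0; 0.42 -0.079 -0.194 0 0 0 -0
31 rows; end [0.5586432044031939, 0.05793402420002323, 0.05099999999999996, -0.037513382642543905]
```

Call:
servo_tool(targets="0.42 -0.001 -0.025 0 0 0 0; 0.42 -0.012 -0.056 0 0 0 0; 0.42 -0.025 -0.089 0 0 0 0; 0.42 -0.039 -0.121 0 0 0 0; 0.42 -0.052 -0.154 0 0 0 0; 0.42 -0.065 -0.186 0 0 0 0; 0.42 -0.078 -0.218 0 0 0 0; 0.42 -0.091 -0.251 0 0 0 0; 0.42 -0.104 -0.283 0 0 0 0; 0.42 -0.117 -0.316 0 0 0 0; 0.42 -0.131 -0.348 0 0 0 0; 0.42 -0.144 -0.38 0 0 0 0")

```text
time: 4.37
tool_pos: [0.6148, -0.0908, 0.0545]
ee_rot: [3.137, -0.008, -0.038]
wrist_force: [2.5, -5.4, 3.7]
width: 0.0394
```

```bash
cat >> h.py <<'E'
def wsnap(n):
    from bench import get_obs,vision
    o=get_obs();s=vision.snapshot("wrist");s['p']=o['tool_pos'];s['r']=o['ee_rot']
    np.savez(n+".npz",**s);cv2.imwrite(f"pics/{n}.png",s["image"][:,:,::-1]);print(o['time'],o['tool_pos'].round(4),o['ee_rot'].round(4),o['wrist_force'].round(2));return s
E
python3 - <<'E'
from h import *
wsnap("w2")
E
```

```text
4.3667 [ 0.6148 -0.0908  0.0545] [ 3.1373 -0.0083 -0.0377] [ 2.49 -5.38  3.72]
```

View pics/w2.png

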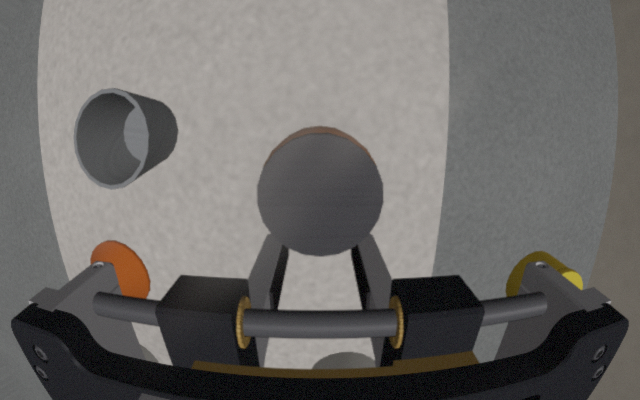

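Jar cradled between both fingers, lid at (320,193). I'll continue.

Call:
servo_tool(targets="0.42 -0.013 -0.033 0 0 0 0; 0.42 -0.026 -0.065 0 0 0 0; 0.42 -0.039 -0.097 0 0 0 0; 0.42 -0.052 -0.13 0 0 0 0; 0.42 -0.065 -0.162 0 0 0 0; 0.42 -0.079 -0.195 0 0 0 0; 0.42 -0.092 -0.227 0 0 0 0; 0.42 -0.105 -0.259 0 0 0 0; 0.42 -0.118 -0.292 0 0 0 0; 0.42 -0.131 -0.324 0 0 0 0; 0.42 -0.144 -0.357 0 0 0 0; 0.42 -0.157 -0.389 0 0 0 0")

```text
time: 5.42
tool_pos: [0.5793, 0.0076, 0.0541]
ee_rot: [3.138, -0.008, -0.038]
wrist_force: [2.5, -7.3, 4.4]
width: 0.0393
```

Call:
servo_tool(targets="0.42 -0.013 -0.032 0 0 0 0; 0.42 -0.027 -0.065 0 0 0 0; 0.42 -0.04 -0.097 0 0 0 0; 0.42 -0.053 -0.129 0 0 0 0; 0.42 -0.066 -0.162 0 0 0 0; 0.42 -0.079 -0.194 0 0 0 0; 0.42 -0.079 -0.194 0 0 0 0; 0.42 -0.079 -0.194 0 0 0 0; 0.42 -0.079 -0.194 0 0 0 0")

```text
time: 6.17
tool_pos: [0.5596, 0.0583, 0.0515]
ee_rot: [-3.141, -0.002, -0.037]
wrist_force: [2.3, -1.9, 2.2]
width: 0.0393
```

```bash
python3 - <<'E'
from h import *
from bench import vision
wsnap("w3")
s=vision.snapshot("side");np.savez("s1.npz",**s);cv2.imwrite("pics/s1.png",cv2.resize(s["image"][140:390,230:480],None,fx=2.4,fy=2.4)[:,:,::-1])
E
```

```text
6.1667 [0.5596 0.0583 0.0515] [-3.1414e+00 -2.4000e-03 -3.7200e-02] [ 2.29 -1.85  2.21]
```

View pics/w3.png

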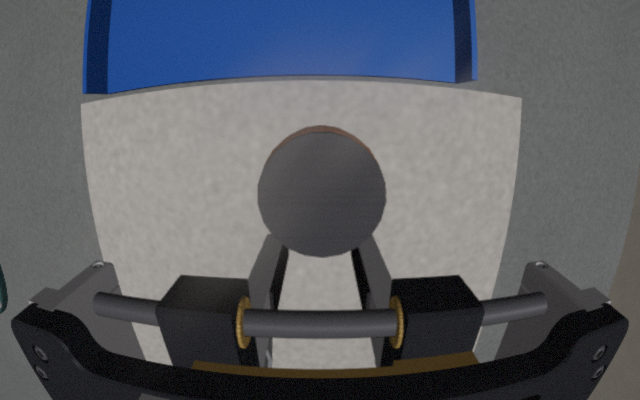

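View pics/s1.png

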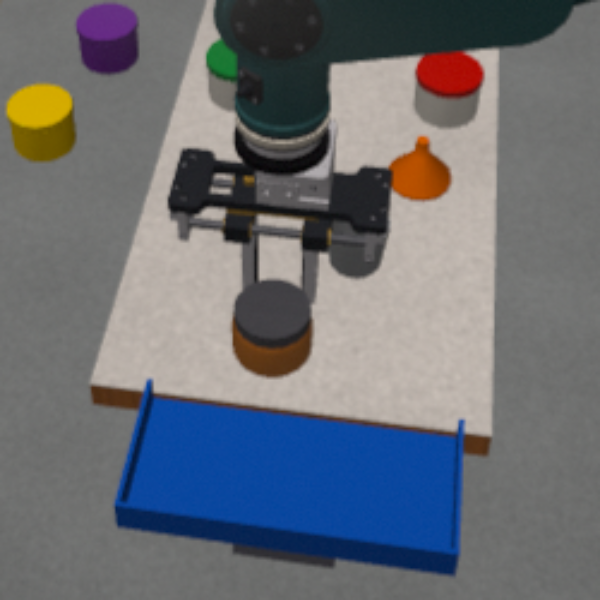

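```bash
python3 - <<'E'
from h import *
s=dict(np.load("w3.npz"))
for n,uv,z in(('slabL',(81,100),.03),('slabR',(521,98),.03),('edgemid',(300,85),.03),('trayfloor front mid',(300,76),.028),('wL in',(108,91),.028),('wR in',(456,80),.028),('wL out',(84,94),.054),('wRout',(476,79),.054),('jar',(321.5,193),.082)):print(n,wonz(s,uv,z).round(4))
im=s["image"][:130,60:540];cv2.imwrite("pics/w3z.png",cv2.resize(im,None,fx=1.65,fy=1.65,interpolation=cv2.INTER_CUBIC)[:,:,::-1])
E
```

```text
slabL [0.3733 0.1694 0.03  ]
slabR [0.7121 0.1529 0.03  ]
edgemid [0.5498 0.1565 0.03  ]
trayfloor front mid [0.5499 0.1627 0.028 ]
wL in [0.402  0.1713 0.028 ]
wR in [0.6564 0.1614 0.028 ]
wL out [0.3991 0.1691 0.054 ]
wRout [0.6583 0.16   0.054 ]
jar [0.5609 0.0981 0.082 ]
```

View pics/w3z.png

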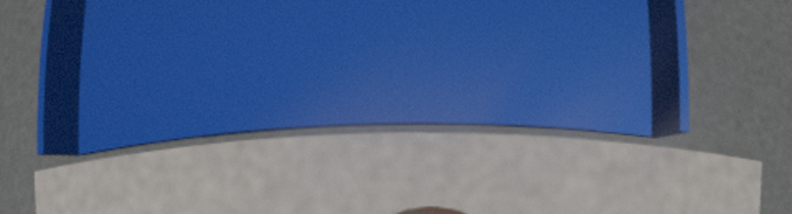

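```bash
python3 - <<'E'
from h import *
path([(.5586-.0286*.7,.0579+.128*.7,-.037),(.530,.186,-.037)],.006)
E
```

```text
0.42 -0.006 -0.022 0 0 0 -0; 0.42 -0.012 -0.044 0 0 0 -0; 0.42 -0.018 -0.067 0 0 0 -0; 0.42 -0.023 -0.089 0 0 0 -0; 0.42 -0.029 -0.111 0 0 0 -0; 0.42 -0.035 -0.133 0 0 0 -0; 0.42 -0.041 -0.155 0 0 0 -0; 0.42 -0.047 -0.178 0 0 0 -0; 0.42 -0.053 -0.2 0 0 0 -0; 0.42 -0.059 -0.222 0 0 0 -0; 0.42 -0.064 -0.244 0 0 0 -0; 0.42 -0.07 -0.266 0 0 0 -0
0.42 -0.006 -0.022 0 0 0 -0; 0.42 -0.012 -0.045 0 0 0 -0; 0.42 -0.018 -0.067 0 0 0 -0; 0.42 -0.024 -0.089 0 0 0 -0; 0.42 -0.029 -0.111 0 0 0 -0; 0.42 -0.035 -0.133 0 0 0 -0; 0.42 -0.041 -0.154 0 0 0 -0; 0.42 -0.047 -0.176 0 0 0 -0; 0.42 -0.052 -0.198 0 0 0 -0; 0.42 -0.058 -0.22 0 0 0 -0; 0.42 -0.064 -0.242 0 0 0 -0
23 rows; end [0.5299298554093428, 0.18610107764808104, 0.05099999999999995, -0.037513382642543905]
```

Call:
servo_tool(targets="0.42 -0.006 -0.022 0 0 0 0; 0.42 -0.012 -0.044 0 0 0 0; 0.42 -0.018 -0.067 0 0 0 0; 0.42 -0.023 -0.089 0 0 0 0; 0.42 -0.029 -0.111 0 0 0 0; 0.42 -0.035 -0.133 0 0 0 0; 0.42 -0.041 -0.155 0 0 0 0; 0.42 -0.047 -0.178 0 0 0 0; 0.42 -0.053 -0.2 0 0 0 0; 0.42 -0.059 -0.222 0 0 0 0; 0.42 -0.064 -0.244 0 0 0 0; 0.42 -0.07 -0.266 0 0 0 0")

```text
time: 7.27
tool_pos: [0.5442, 0.1232, 0.0511]
ee_rot: [3.137, -0.001, -0.038]
wrist_force: [2.2, -7.7, 6.2]
width: 0.0398
```

Call:
servo_tool(targets="0.42 -0.006 -0.022 0 0 0 0; 0.42 -0.012 -0.045 0 0 0 0; 0.42 -0.018 -0.067 0 0 0 0; 0.42 -0.024 -0.089 0 0 0 0; 0.42 -0.029 -0.111 0 0 0 0; 0.42 -0.035 -0.133 0 0 0 0; 0.42 -0.041 -0.154 0 0 0 0; 0.42 -0.047 -0.176 0 0 0 0; 0.42 -0.052 -0.198 0 0 0 0; 0.42 -0.058 -0.22 0 0 0 0; 0.42 -0.064 -0.242 0 0 0 0; 0.42 -0.064 -0.242 0 0 0 0")

```text
time: 8.27
tool_pos: [0.5291, 0.188, 0.05]
ee_rot: [-3.14, 0.002, -0.036]
wrist_force: [-0.7, -0.3, -0.1]
width: 0.0396
```

```bash
python3 - <<'E'
from h import *
from bench import vision
wsnap("w4")
s=vision.snapshot("side");np.savez("s2.npz",**s);cv2.imwrite("pics/s2.png",cv2.resize(s["image"][140:390,230:480],None,fx=2.4,fy=2.4)[:,:,::-1])
E
```

```text
8.2667 [0.5291 0.188  0.05  ] [-3.1402e+00  1.9000e-03 -3.6100e-02] [-0.66 -0.35 -0.12]
```

View pics/w4.png

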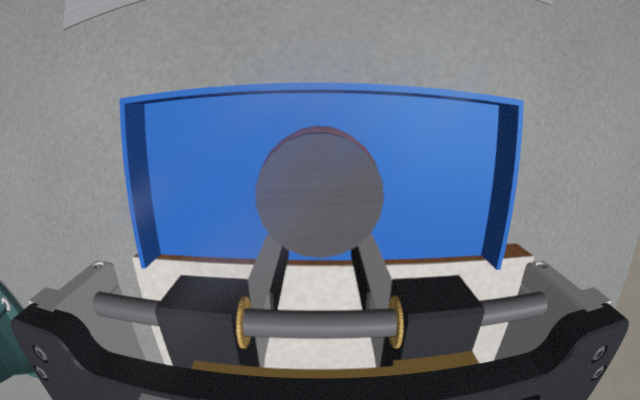

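View pics/s2.png

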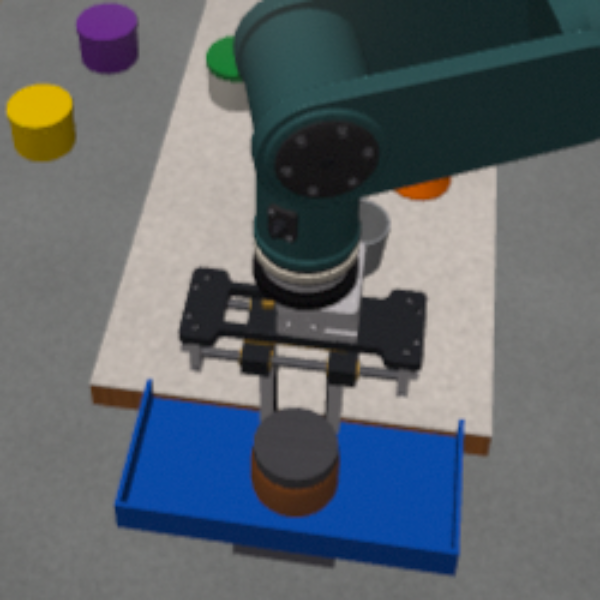

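```bash
python3 - <<'E'
from h import *
s=dict(np.load("w4.npz"))
p=[]
for n,uv,z in(('BLout',(121,99),.054),('BRout',(522,101),.054),('FLtopout',(147,267.5),.054),('FRtopout',(500,267.5),.054),('jar',(320,192.5),.080),('back',(320,85),.054)):print(n,wonz(s,uv,z).round(4))
E
```

```text
BLout [0.4035 0.2889 0.054 ]
BRout [0.6628 0.2787 0.054 ]
FLtopout [0.4029 0.1705 0.054 ]
FRtopout [0.6589 0.1609 0.054 ]
jar [0.5298 0.2279 0.08  ]
back [0.5318 0.2831 0.054 ]
```

```bash
cat >> h.py <<'E'
D=.0385
def curve(W,step,fil=.04,endyaw=None,d=D):
    W=[np.array(w,float) for w in W];P=[W[0]]
    for i in range(1,len(W)-1):
        u=(W[i]-W[i-1])/np.linalg.norm(W[i]-W[i-1]);v=(W[i+1]-W[i])/np.linalg.norm(W[i+1]-W[i])
        a,b=W[i]-u*fil,W[i]+v*fil
        for t in np.linspace(0,1,40):P.append((1-t)**2*a+2*t*(1-t)*W[i]+t*t*b)
    P.append(W[-1]);P=np.array(P)
    s=np.r_[0,np.cumsum(np.hypot(*np.diff(P,axis=0).T))];n=int(np.ceil(s[-1]/step))
    S=np.linspace(0,s[-1],n+1);X=np.c_[np.interp(S,s,P[:,0]),np.interp(S,s,P[:,1])]
    G=np.gradient(X,axis=0);yaw=np.unwrap(np.arctan2(-G[:,0],G[:,1]))
    return [(x[0]+d*np.sin(y),x[1]-d*np.cos(y),y) for x,y in zip(X,yaw)]
E
python3 - <<'E'
from h import *
y=-.037
path([(.529,.150,y)],.018);
plan([(.42,.529,.150,.15,y)]*3+[(.42,.46,-.03,.16,-.5)]*7)
W=[(.413,-.238),(.55,-.17),(.612,.1)]
c=curve(W,.008);print(len(c),np.round(c,3)[[0,1,-1]])
h=-c[0][2];print(h)
x0,y0=.413-.047*np.sin(h),-.238-.047*np.cos(h)
plan([(.42,x0,y0,.14,-h)]*8+[(.42,x0,y0,.051,-h)]*4)
print(loadc())
t=dict(np.load("top0.npz"));print(onz(t,(426,236),.16),onz(t,(436,236),.03))
E
```

```text
0.42 0.001 0.048 0 0 0 -0; 0.42 0.001 0.096 0 0 0 -0; 0.42 0.002 0.144 0 0 0 -0
3 rows; end [0.5290793385848302, 0.15010765295507328, 0.050999999999999955, -0.037513382642543905]
0.42 0 0 -0.396 0 0 -0; 0.42 0 0 -0.396 0 0 -0; 0.42 0 0 -0.396 0 0 -0; 0.42 -0.249 0.73 -0.436 0 0 0.147; 0.42 -0.249 0.73 -0.436 0 0 0.147; 0.42 -0.249 0.73 -0.436 0 0 0.147; 0.42 -0.249 0.73 -0.436 0 0 0.147; 0.42 -0.249 0.73 -0.436 0 0 0.147; 0.42 -0.249 0.73 -0.436 0 0 0.147; 0.42 -0.249 0.73 -0.436 0 0 0.147
55 [[ 0.379 -0.255 -1.11 ]
 [ 0.386 -0.252 -1.11 ]
 [ 0.603  0.062 -0.226]]
1.1100726860693386
0.42 0.126 0.975 0.08 0 0 0.194; 0.42 0.126 0.975 0.08 0 0 0.194; 0.42 0.126 0.975 0.08 0 0 0.194; 0.42 0.126 0.975 0.08 0 0 0.194; 0.42 0.126 0.975 0.08 0 0 0.194; 0.42 0.126 0.975 0.08 0 0 0.194; 0.42 0.126 0.975 0.08 0 0 0.194; 0.42 0.126 0.975 0.08 0 0 0.194; 0.42 0.126 0.975 0.436 0 0 0.194; 0.42 0.126 0.975 0.436 0 0 0.194; 0.42 0.126 0.975 0.436 0 0 0.194; 0.42 0.126 0.975 0.436 0 0 0.194
[0.3709664537160448, -0.2590018895214316, 0.051000000000000004, -1.1087964775166634]
[ 0.51577369 -0.3889301   0.16      ] [ 0.51939245 -0.45391789  0.03      ]
```

Call:
servo_tool(targets="0.42 0.001 0.048 0 0 0 0; 0.42 0.001 0.096 0 0 0 0; 0.42 0.002 0.144 0 0 0 0; 0.42 0.002 0.144 0 0 0 0")

```text
time: 8.7
tool_pos: [0.5295, 0.1475, 0.0507]
ee_rot: [3.141, -0.0, -0.041]
wrist_force: [1.2, 0.2, -0.3]
width: 0.0392
```

Call:
servo_tool(targets="0.42 0 0 -0.396 0 0 0; 0.42 0 0 -0.396 0 0 0; 0.42 0 0 -0.396 0 0 0; 0.42 -0.249 0.73 -0.436 0 0 0.147; 0.42 -0.249 0.73 -0.436 0 0 0.147; 0.42 -0.249 0.73 -0.436 0 0 0.147; 0.42 -0.249 0.73 -0.436 0 0 0.147; 0.42 -0.249 0.73 -0.436 0 0 0.147; 0.42 -0.249 0.73 -0.436 0 0 0.147; 0.42 -0.249 0.73 -0.436 0 0 0.147")

```text
time: 9.53
tool_pos: [0.4601, -0.0309, 0.1599]
ee_rot: [-3.14, -0.001, -0.503]
wrist_force: [1.0, 0.2, -0.4]
width: 0.0394
```

Call:
servo_tool(targets="0.42 0.126 0.975 0.08 0 0 0.194; 0.42 0.126 0.975 0.08 0 0 0.194; 0.42 0.126 0.975 0.08 0 0 0.194; 0.42 0.126 0.975 0.08 0 0 0.194; 0.42 0.126 0.975 0.08 0 0 0.194; 0.42 0.126 0.975 0.08 0 0 0.194; 0.42 0.126 0.975 0.08 0 0 0.194; 0.42 0.126 0.975 0.08 0 0 0.194; 0.42 0.126 0.975 0.08 0 0 0.194; 0.42 0.126 0.975 0.08 0 0 0.194")

```text
time: 10.37
tool_pos: [0.3722, -0.2573, 0.1395]
ee_rot: [-3.141, 0.0, -1.106]
wrist_force: [0.7, -0.8, -0.5]
width: 0.0391
```

```bash
python3 - <<'E'
from h import *
from bench import vision
wsnap("w5")
s=vision.snapshot("top");np.savez("t2.npz",**s);cv2.imwrite("pics/t2.png",s["image"][:,:,::-1])
E
```

```text
10.3667 [ 0.3722 -0.2573  0.1395] [-3.1408e+00  4.0000e-04 -1.1060e+00] [ 0.72 -0.79 -0.48]
```

View pics/w5.png

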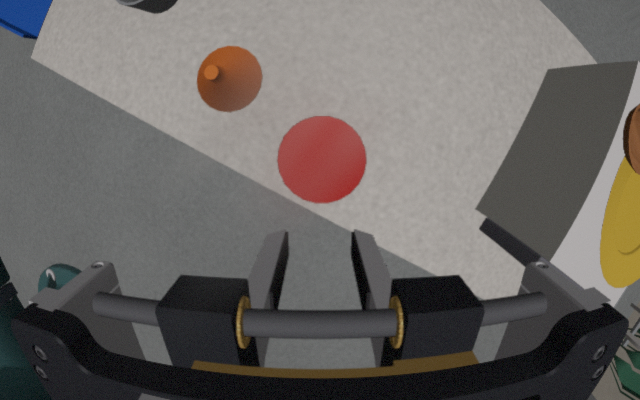

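View pics/t2.png

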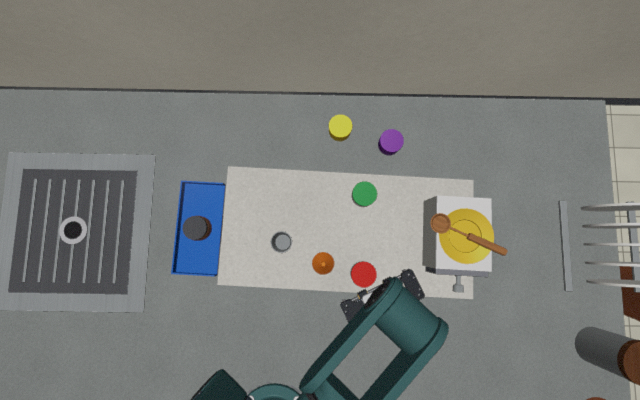

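Call:
servo_tool(targets="0.42 0 0 0.12 0 0 0; 0.42 0 0 0.24 0 0 0; 0.42 0 0 0.356 0 0 0; 0.42 0 0 0.356 0 0 0")

```text
time: 10.8
tool_pos: [0.3682, -0.2545, 0.0448]
ee_rot: [3.137, 0.011, -1.106]
wrist_force: [-1.1, 1.3, -0.4]
width: 0.0392
```

```bash
python3 - <<'E'
from h import *
from bench import get_obs
o=get_obs();print(loadc(),o['tool_pos'],o['wrist_force'])
s=dict(np.load("w5.npz"));print(wonz(s,(322,159.5),.082))
W=[(.413,-.238),(.55,-.17),(.612,.1)]
c=curve(W,.008)
print(c[15],c[30])
path(c,.0085)
E
```

```text
[0.3709664537160448, -0.2590018895214316, 0.051000000000000004, -1.1087964775166634] [ 0.36823654 -0.25451299  0.04477839] [-1.07622042  1.28080871 -0.36128603]
[ 0.41171821 -0.23973403  0.082     ]
(np.float64(0.48516421298284607), np.float64(-0.20439075485931768), np.float64(-1.0551908788976805)) (np.float64(0.5611196232264641), np.float64(-0.12157583433636598), np.float64(-0.22571659739417158))
0.42 0 -0.034 0 0 0 0; 0.42 0 -0.065 0 0 0 0; 0.42 0 -0.097 0 0 0 0; 0.42 0 -0.128 0 0 0 0; 0.42 0 -0.16 0 0 0 0; 0.42 0 -0.191 0 0 0 0; 0.42 0 -0.223 0 0 0 0; 0.42 0 -0.254 0 0 0 0; 0.42 0 -0.286 0 0 0 0; 0.42 0 -0.317 0 0 0 0; 0.42 0 -0.349 0 0 0 0; 0.42 0 -0.38 0 0 0 0
0.42 0 -0.032 0 0 0 0; 0.42 0 -0.063 0 0 0 0; 0.42 0.001 -0.095 0 0 0 -0.002; 0.42 0.008 -0.126 0 0 0 -0.017; 0.42 0.018 -0.159 0 0 0 -0.043; 0.42 0.022 -0.176 0 0 0 -0.058; 0.42 0.026 -0.192 0 0 0 -0.073; 0.42 0.029 -0.21 0 0 0 -0.088; 0.42 0.032 -0.227 0 0 0 -0.104; 0.42 0.034 -0.244 0 0 0 -0.12; 0.42 0.035 -0.262 0 0 0 -0.137; 0.42 0.035 -0.279 0 0 0 -0.153
0.42 0.008 -0.016 0 0 0 -0.016; 0.42 0.014 -0.033 0 0 0 -0.032;
[... 335 characters left out ...]
 0 -0; 0.42 0 -0.063 0 0 0 -0; 0.42 0 -0.094 0 0 0 -0; 0.42 0 -0.125 0 0 0 -0; 0.42 0 -0.157 0 0 0 -0; 0.42 0 -0.188 0 0 0 -0; 0.42 0 -0.22 0 0 0 -0; 0.42 0 -0.251 0 0 0 -0; 0.42 0 -0.283 0 0 0 -0; 0.42 0 -0.314 0 0 0 -0; 0.42 0 -0.346 0 0 0 -0; 0.42 0 -0.377 0 0 0 -0
0.42 0 -0.032 0 0 0 -0; 0.42 0 -0.063 0 0 0 -0; 0.42 0 -0.095 0 0 0 -0; 0.42 0 -0.126 0 0 0 -0; 0.42 0 -0.158 0 0 0 -0; 0.42 0 -0.189 0 0 0 -0; 0.42 0 -0.221 0 0 0 -0; 0.42 0 -0.252 0 0 0 -0; 0.42 0 -0.284 0 0 0 -0; 0.42 0 -0.315 0 0 0 -0; 0.42 0 -0.346 0 0 0 -0; 0.42 0 -0.378 0 0 0 -0
0.42 0 -0.031 0 0 0 -0; 0.42 0 -0.063 0 0 0 -0
62 rows; end [0.6034054885376761, 0.06249838183749019, 0.05099999999999995, -0.22600894185793158]
```

Call:
servo_tool(targets="0.42 0 -0.034 0 0 0 0; 0.42 0 -0.065 0 0 0 0; 0.42 0 -0.097 0 0 0 0; 0.42 0 -0.128 0 0 0 0; 0.42 0 -0.16 0 0 0 0; 0.42 0 -0.191 0 0 0 0; 0.42 0 -0.223 0 0 0 0; 0.42 0 -0.254 0 0 0 0; 0.42 0 -0.286 0 0 0 0; 0.42 0 -0.317 0 0 0 0; 0.42 0 -0.349 0 0 0 0; 0.42 0 -0.38 0 0 0 0")

```text
time: 11.8
tool_pos: [0.4568, -0.2162, 0.0505]
ee_rot: [3.141, -0.0, -1.109]
wrist_force: [-3.2, -1.8, 5.1]
width: 0.0394
```

```bash
python3 - <<'E'
from h import *
wsnap("w6")
E
```

```text
11.8 [ 0.4568 -0.2162  0.0505] [ 3.1414 -0.     -1.1089] [-3.21 -1.84  5.07]
```

View pics/w6.png

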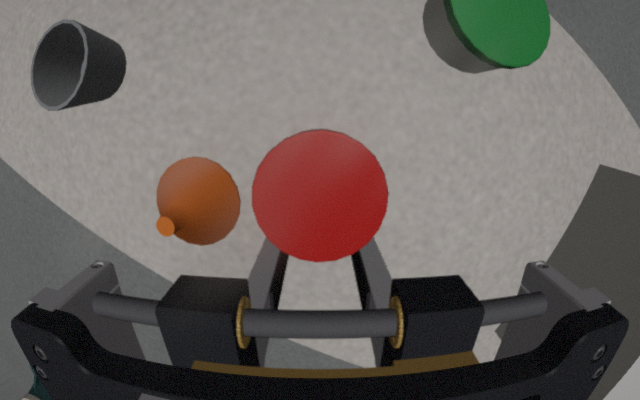

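Red is cradled at (320,195) and clear of the funnel. Continuing around the turn.

Call:
servo_tool(targets="0.42 0 -0.032 0 0 0 0; 0.42 0 -0.063 0 0 0 0; 0.42 0.001 -0.095 0 0 0 -0.002; 0.42 0.008 -0.126 0 0 0 -0.017; 0.42 0.018 -0.159 0 0 0 -0.043; 0.42 0.022 -0.176 0 0 0 -0.058; 0.42 0.026 -0.192 0 0 0 -0.073; 0.42 0.029 -0.21 0 0 0 -0.088; 0.42 0.032 -0.227 0 0 0 -0.104; 0.42 0.034 -0.244 0 0 0 -0.12; 0.42 0.035 -0.262 0 0 0 -0.137; 0.42 0.035 -0.279 0 0 0 -0.153")

```text
time: 12.85
tool_pos: [0.5234, -0.1929, 0.0501]
ee_rot: [-3.141, -0.0, -0.625]
wrist_force: [-1.3, -0.6, 2.1]
width: 0.0397
```

Call:
servo_tool(targets="0.42 0.008 -0.016 0 0 0 -0.016; 0.42 0.014 -0.033 0 0 0 -0.032; 0.42 0.02 -0.049 0 0 0 -0.048; 0.42 0.024 -0.066 0 0 0 -0.063; 0.42 0.028 -0.083 0 0 0 -0.078; 0.42 0.03 -0.1 0 0 0 -0.091; 0.42 0.032 -0.117 0 0 0 -0.105; 0.42 0.028 -0.149 0 0 0 -0.123; 0.42 0.018 -0.179 0 0 0 -0.128; 0.42 0.006 -0.208 0 0 0 -0.128; 0.42 -0.006 -0.237 0 0 0 -0.128; 0.42 -0.019 -0.266 0 0 0 -0.128")

```text
time: 13.85
tool_pos: [0.558, -0.1356, 0.0502]
ee_rot: [-3.141, 0.0, -0.227]
wrist_force: [-0.0, -1.6, 0.4]
width: 0.0397
```

```bash
python3 - <<'E'
from h import *
wsnap("w7")
E
```

```text
13.85 [ 0.558  -0.1356  0.0502] [-3.1413e+00  2.0000e-04 -2.2650e-01] [-0.03 -1.57  0.41]
```

View pics/w7.png

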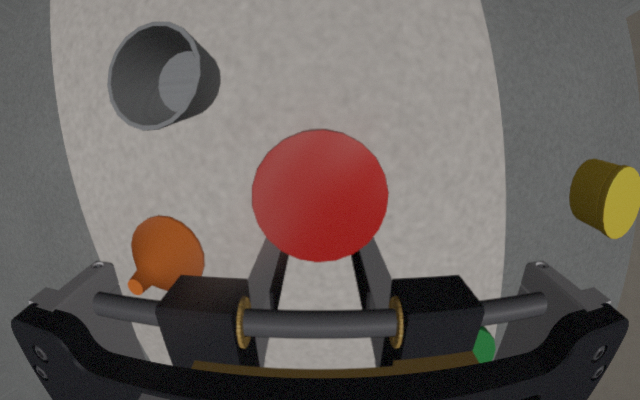

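Still cradled at (320,195), with the tumbler and funnel untouched.

Call:
servo_tool(targets="0.42 0 -0.031 0 0 0 0; 0.42 0 -0.063 0 0 0 0; 0.42 0 -0.094 0 0 0 0; 0.42 0 -0.125 0 0 0 0; 0.42 0 -0.157 0 0 0 0; 0.42 0 -0.188 0 0 0 0; 0.42 0 -0.22 0 0 0 0; 0.42 0 -0.251 0 0 0 0; 0.42 0 -0.283 0 0 0 0; 0.42 0 -0.314 0 0 0 0; 0.42 0 -0.346 0 0 0 0; 0.42 0 -0.377 0 0 0 0")

```text
time: 14.9
tool_pos: [0.5791, -0.044, 0.0504]
ee_rot: [3.142, 0.0, -0.226]
wrist_force: [-0.9, -0.8, -0.9]
width: 0.0403
```

Call:
servo_tool(targets="0.42 0 -0.032 0 0 0 0; 0.42 0 -0.063 0 0 0 0; 0.42 0 -0.095 0 0 0 0; 0.42 0 -0.126 0 0 0 0; 0.42 0 -0.158 0 0 0 0; 0.42 0 -0.189 0 0 0 0; 0.42 0 -0.221 0 0 0 0; 0.42 0 -0.252 0 0 0 0; 0.42 0 -0.284 0 0 0 0; 0.42 0 -0.315 0 0 0 0; 0.42 0 -0.346 0 0 0 0; 0.42 0 -0.378 0 0 0 0")

```text
time: 15.9
tool_pos: [0.6003, 0.048, 0.0504]
ee_rot: [3.141, -0.0, -0.226]
wrist_force: [-0.0, -1.1, -1.2]
width: 0.0394
```

Call:
servo_tool(targets="0.42 0 -0.031 0 0 0 0; 0.42 0 -0.063 0 0 0 0; 0.42 0 -0.063 0 0 0 0")

```text
time: 16.15
tool_pos: [0.604, 0.0646, 0.0506]
ee_rot: [-3.14, -0.0, -0.224]
wrist_force: [0.9, 0.0, -0.4]
width: 0.0392
```

```bash
python3 - <<'E'
from h import *
s=wsnap("w8");print(wonz(s,(320,195),.082))
# red now -> place: tray centre (.532,.225), yaw -.038
cx,cy,t=.532,.225,-.038
px,py=cx+.084*np.cos(t),cy+.084*np.sin(t)
print(px,py)
c=loadc();p0=(c[0]-D*np.sin(c[3]),c[1]+D*np.cos(c[3]));print(p0)
n=21;out=[]
for i in range(1,n+1):
    f=i/n;p=np.array(p0)*(1-f)+np.array([px,py+.002])*f;y=c[3]+(t-c[3])*min(1,f*1.5)
    out.append((p[0]+D*np.sin(y),p[1]-D*np.cos(y),y))
path(out,.01)
E
```

```text
16.15 [0.604  0.0646 0.0506] [-3.1403e+00 -3.0000e-04 -2.2450e-01] [ 0.86  0.02 -0.42]
[0.61195665 0.10254956 0.082     ]
0.6159393592976248 0.2218087681525373
(np.float64(0.6120329442586099), np.float64(0.1000192694573657))
0.42 -0.002 -0.023 0 0 0 -0.004; 0.42 -0.005 -0.046 0 0 0 -0.009; 0.42 -0.007 -0.07 0 0 0 -0.013; 0.42 -0.01 -0.093 0 0 0 -0.017; 0.42 -0.012 -0.116 0 0 0 -0.021; 0.42 -0.015 -0.139 0 0 0 -0.026; 0.42 -0.017 -0.163 0 0 0 -0.03; 0.42 -0.02 -0.186 0 0 0 -0.034; 0.42 -0.022 -0.209 0 0 0 -0.038; 0.42 -0.025 -0.233 0 0 0 -0.043; 0.42 -0.027 -0.256 0 0 0 -0.047; 0.42 -0.03 -0.28 0 0 0 -0.051
0.42 0.001 -0.023 0 0 0 -0.005; 0.42 0.002 -0.047 0 0 0 -0.009; 0.42 0.002 -0.071 0 0 0 -0.009; 0.42 0.001 -0.094 0 0 0 -0.009; 0.42 0 -0.118 0 0 0 -0.009; 0.42 -0.001 -0.141 0 0 0 -0.009; 0.42 -0.002 -0.165 0 0 0 -0.009; 0.42 -0.002 -0.188 0 0 0 -0.009; 0.42 -0.003 -0.212 0 0 0 -0.009
21 rows; end [0.6145183646662102, 0.1853335046395854, 0.050999999999999934, -0.037513382642543995]
```

View pics/w8.png

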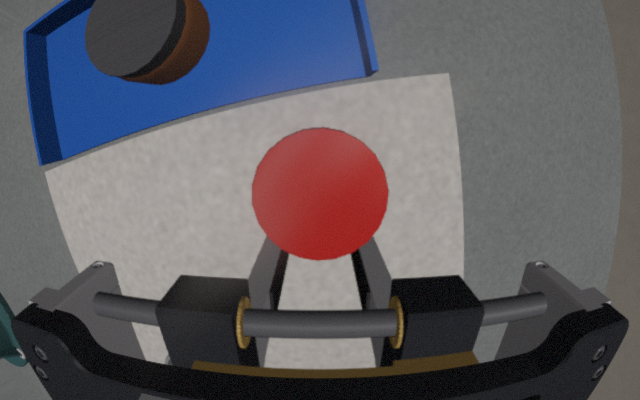

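Call:
servo_tool(targets="0.42 -0.002 -0.023 0 0 0 -0.004; 0.42 -0.005 -0.046 0 0 0 -0.009; 0.42 -0.007 -0.07 0 0 0 -0.013; 0.42 -0.01 -0.093 0 0 0 -0.017; 0.42 -0.012 -0.116 0 0 0 -0.021; 0.42 -0.015 -0.139 0 0 0 -0.026; 0.42 -0.017 -0.163 0 0 0 -0.03; 0.42 -0.02 -0.186 0 0 0 -0.034; 0.42 -0.022 -0.209 0 0 0 -0.038; 0.42 -0.025 -0.233 0 0 0 -0.043; 0.42 -0.027 -0.256 0 0 0 -0.047; 0.42 -0.03 -0.28 0 0 0 -0.051")

```text
time: 17.2
tool_pos: [0.612, 0.1333, 0.0504]
ee_rot: [-3.141, 0.0, -0.064]
wrist_force: [0.3, -1.8, 0.8]
width: 0.0394
```

Call:
servo_tool(targets="0.42 0.001 -0.023 0 0 0 -0.005; 0.42 0.002 -0.047 0 0 0 -0.009; 0.42 0.002 -0.071 0 0 0 -0.009; 0.42 0.001 -0.094 0 0 0 -0.009; 0.42 0 -0.118 0 0 0 -0.009; 0.42 -0.001 -0.141 0 0 0 -0.009; 0.42 -0.002 -0.165 0 0 0 -0.009; 0.42 -0.002 -0.188 0 0 0 -0.009; 0.42 -0.003 -0.212 0 0 0 -0.009; 0.42 -0.003 -0.212 0 0 0 -0.009")

```text
time: 18.03
tool_pos: [0.6148, 0.1871, 0.0506]
ee_rot: [-3.14, -0.0, -0.036]
wrist_force: [0.3, -0.0, -0.1]
width: 0.0395
```

```bash
python3 - <<'E'
from h import *
s=wsnap("w9");print(wonz(s,(320,195),.080))
y=-.037
path([(.613,.150,y)],.018)
plan([(.42,.613,.150,.15,y)]*3+[(.42,.625,-.09,.16,y)]*7)
W=[(.6305,-.2405),(.592,.015),(.447,.135),(.4505,.228)]
c=curve(W,.008,fil=.05);print(len(c))
h=c[0][2];x0,y0=.6305+.047*np.sin(h),-.2405-.047*np.cos(h)
plan([(.42,x0,y0,.14,h)]*7)
print(loadc())
for q in c[::6]+[c[-1]]:
    p=(q[0]-D*np.sin(q[2]),q[1]+D*np.cos(q[2]))
    print(np.round([*p,q[2],np.hypot(p[0]-.495,p[1]+.015),np.hypot(p[0]-.530,p[1]-.228)],3))
E
```

```text
18.0333 [0.6148 0.1871 0.0506] [-3.1405e+00 -4.0000e-04 -3.6300e-02] [ 0.27 -0.01 -0.09]
[0.615363   0.22556921 0.08      ]
0.42 0 0.071 0 0 0 -0; 0.42 -0.001 0.141 0 0 0 -0
2 rows; end [0.6129465039386078, 0.15011768072684667, 0.05099999999999994, -0.037513382642543995]
0.42 0 0 -0.396 0 0 -0; 0.42 0 0 -0.396 0 0 -0; 0.42 0 0 -0.396 0 0 -0; 0.42 0.084 0.958 -0.436 0 0 -0; 0.42 0.084 0.958 -0.436 0 0 -0; 0.42 0.084 0.958 -0.436 0 0 -0; 0.42 0.084 0.958 -0.436 0 0 -0; 0.42 0.084 0.958 -0.436 0 0 -0; 0.42 0.084 0.958 -0.436 0 0 -0; 0.42 0.084 0.958 -0.436 0 0 -0
68
0.42 0.08 0.785 0.08 0 0 -0.06; 0.42 0.08 0.785 0.08 0 0 -0.06; 0.42 0.08 0.785 0.08 0 0 -0.06; 0.42 0.08 0.785 0.08 0 0 -0.06; 0.42 0.08 0.785 0.08 0 0 -0.06; 0.42 0.08 0.785 0.08 0 0 -0.06; 0.42 0.08 0.785 0.08 0 0 -0.06
[0.637575035796552, -0.28686343776515666, 0.14, 0.15098217657284357]
[ 0.63  -0.24   0.15   0.263  0.479]
[ 0.623 -0.194  0.15   0.22   0.432]
[ 0.616 -0.147  0.15   0.179  0.385]
[ 0.609 -0.1    0.15   0.143  0.338]
[ 0.602 -0.053  0.15   0.114  0.29 ]
[ 0.592 -0.007  0.357  0.098  0.243]
[0.568 0.033 0.736 0.087 0.199]
[0.532 0.064 0.879 0.088 0.164]
[0.496 0.094 0.879 0.109 0.138]
[0.463 0.128 0.561 0.147 0.12 ]
[0.449 0.173 0.067 0.193 0.098]
[ 0.45   0.22  -0.038  0.239  0.08 ]
[ 0.45   0.228 -0.038  0.247  0.08 ]
```

View pics/w9.png

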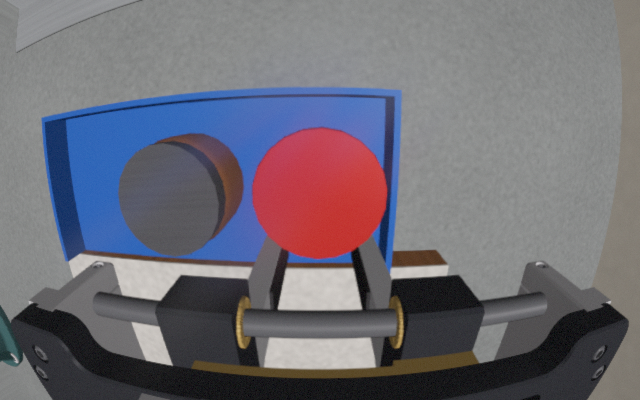

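Red is upright beside the jar, lid at (320,193) with the wall to its right clear. Next I'll retreat and fetch green.

Call:
servo_tool(targets="0.42 0 0.071 0 0 0 0; 0.42 -0.001 0.141 0 0 0 0; 0.42 -0.001 0.141 0 0 0 0")

```text
time: 18.33
tool_pos: [0.6134, 0.1478, 0.0508]
ee_rot: [3.14, -0.001, -0.04]
wrist_force: [0.5, 0.9, -0.6]
width: 0.0394
```

Call:
servo_tool(targets="0.42 0 0 -0.396 0 0 0; 0.42 0 0 -0.396 0 0 0; 0.42 0 0 -0.396 0 0 0; 0.42 0.084 0.958 -0.436 0 0 0; 0.42 0.084 0.958 -0.436 0 0 0; 0.42 0.084 0.958 -0.436 0 0 0; 0.42 0.084 0.958 -0.436 0 0 0; 0.42 0.084 0.958 -0.436 0 0 0; 0.42 0.084 0.958 -0.436 0 0 0; 0.42 0.084 0.958 -0.436 0 0 0")

```text
time: 19.17
tool_pos: [0.6255, -0.0961, 0.1599]
ee_rot: [3.139, -0.001, -0.045]
wrist_force: [0.8, 0.4, -0.1]
width: 0.0393
```

Call:
servo_tool(targets="0.42 0.08 0.785 0.08 0 0 -0.06; 0.42 0.08 0.785 0.08 0 0 -0.06; 0.42 0.08 0.785 0.08 0 0 -0.06; 0.42 0.08 0.785 0.08 0 0 -0.06; 0.42 0.08 0.785 0.08 0 0 -0.06; 0.42 0.08 0.785 0.08 0 0 -0.06; 0.42 0.08 0.785 0.08 0 0 -0.06; 0.42 0.08 0.785 0.08 0 0 -0.06; 0.42 0.08 0.785 0.08 0 0 -0.06")

```text
time: 19.92
tool_pos: [0.6384, -0.2847, 0.1401]
ee_rot: [-3.141, -0.001, 0.153]
wrist_force: [-0.3, 0.9, -0.3]
width: 0.0392
```

```bash
python3 - <<'E'
from h import *
from bench import vision
wsnap("w10")
s=vision.snapshot("side");np.savez("s3.npz",**s);cv2.imwrite("pics/s3.png",s["image"][:,:,::-1])
E
```

```text
19.9167 [ 0.6384 -0.2847  0.1401] [-3.1413e+00 -9.0000e-04  1.5300e-01] [-0.33  0.9  -0.27]
```

View pics/w10.png

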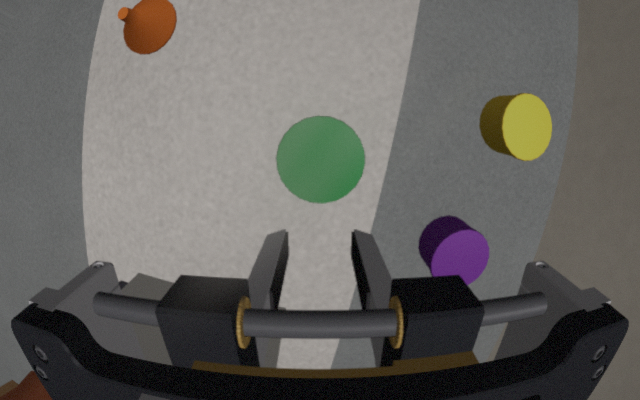

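View pics/s3.png

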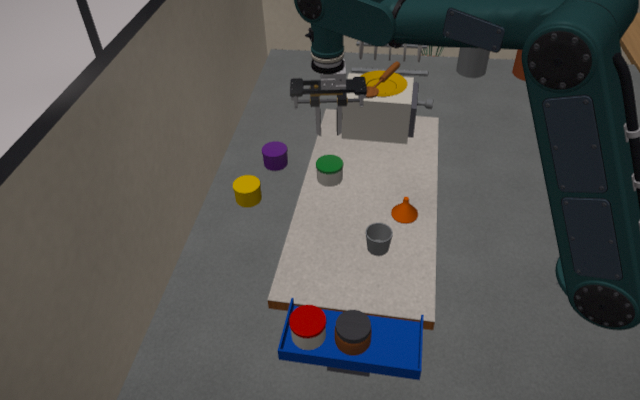

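Green is aligned at (321,159) and the tray is level with red and jar on it. Descending.

Call:
servo_tool(targets="0.42 0 0 0.12 0 0 0; 0.42 0 0 0.24 0 0 0; 0.42 0 0 0.356 0 0 0; 0.42 0 0 0.356 0 0 0; 0.42 0 0 0.356 0 0 0")

```text
time: 20.43
tool_pos: [0.6367, -0.2848, 0.0486]
ee_rot: [-3.139, 0.004, 0.152]
wrist_force: [-0.1, -0.1, 1.1]
width: 0.0399
```

```bash
python3 - <<'E'
from h import *
from bench import get_obs
o=get_obs();print(loadc(),o['tool_pos'],o['time'])
s=dict(np.load("w10.npz"));print(wonz(s,(321,159.5),.082))
c=loadc();c[2]=.051;json.dump(c,open("cmd.json","w"))
W=[(.6305,-.2405),(.592,.015),(.447,.135),(.449,.228)]
c=curve(W,.008,fil=.05)
path(c,.009)
E
```

```text
[0.637575035796552, -0.28686343776515666, 0.14, 0.15098217657284357] [ 0.6367053  -0.28479427  0.04862467] 20.4333
[ 0.631883   -0.24121451  0.082     ]
0.42 0 -0.034 0 0 0 0; 0.42 0 -0.065 0 0 0 0; 0.42 0 -0.097 0 0 0 0; 0.42 0 -0.128 0 0 0 0; 0.42 0 -0.16 0 0 0 0; 0.42 0 -0.191 0 0 0 0; 0.42 0 -0.223 0 0 0 0; 0.42 0 -0.255 0 0 0 0; 0.42 0 -0.286 0 0 0 0; 0.42 0 -0.318 0 0 0 0; 0.42 0 -0.349 0 0 0 0; 0.42 0 -0.381 0 0 0 0
0.42 0 -0.031 0 0 0 0; 0.42 0 -0.063 0 0 0 0; 0.42 0 -0.094 0 0 0 0; 0.42 0 -0.126 0 0 0 0; 0.42 0 -0.158 0 0 0 0; 0.42 0 -0.189 0 0 0 0; 0.42 0.001 -0.221 0 0 0 0; 0.42 0.001 -0.252 0 0 0 0; 0.42 0.001 -0.284 0 0 0 0; 0.42 0.001 -0.315 0 0 0 0; 0.42 0.001 -0.347 0 0 0 0; 0.42 0.001 -0.379 0 0 0 0
0.42 0 -0.031 0 0 0 0; 0.42 0 -0.063 0 0 0 0; 0.42 0.001 -0.094 0 0 0 -0.001; 0.42 0.005 -0.126 0 0 0 -0.01; 0.42 0.011 -0.158 0 0 0 -0.028; 0.42 0.017 -0.19 0 0 0 -0.046; 0.42 0.02 -0.223 0 0 0 -0.066; 0.42 0.022 -0.256 0 0 0 -0.086; 0.42 0.022 -0.289 0 0 0 -0.106; 0.42 0.02 -0.322 0 0 0 -0.127; 0.42 0.016 -0.355 0 0 0 -0.147; 0.42 0.01 -0.387 0 0 0 -0.167
0.42 0.008 -0.
[... 384 characters left out ...]
31 0 0 0 0; 0.42 0 -0.063 0 0 0 0.001; 0.42 -0.004 -0.095 0 0 0 0.009; 0.42 -0.011 -0.127 0 0 0 0.027; 0.42 -0.018 -0.159 0 0 0 0.05; 0.42 -0.024 -0.192 0 0 0 0.074; 0.42 -0.027 -0.226 0 0 0 0.1; 0.42 -0.028 -0.26 0 0 0 0.127; 0.42 -0.026 -0.294 0 0 0 0.153; 0.42 -0.022 -0.328 0 0 0 0.18; 0.42 -0.014 -0.361 0 0 0 0.206; 0.42 -0.003 -0.393 0 0 0 0.231
0.42 -0.01 -0.032 0 0 0 0.023; 0.42 -0.017 -0.064 0 0 0 0.044; 0.42 -0.017 -0.096 0 0 0 0.054; 0.42 -0.012 -0.127 0 0 0 0.056; 0.42 -0.007 -0.158 0 0 0 0.056; 0.42 -0.001 -0.19 0 0 0 0.056; 0.42 0.005 -0.221 0 0 0 0.056; 0.42 0.01 -0.252 0 0 0 0.056
68 rows; end [0.44815617439095334, 0.1895873519835773, 0.05099999999999992, -0.02180541937459507]
```

Call:
servo_tool(targets="0.42 0 -0.034 0 0 0 0; 0.42 0 -0.065 0 0 0 0; 0.42 0 -0.097 0 0 0 0; 0.42 0 -0.128 0 0 0 0; 0.42 0 -0.16 0 0 0 0; 0.42 0 -0.191 0 0 0 0; 0.42 0 -0.223 0 0 0 0; 0.42 0 -0.255 0 0 0 0; 0.42 0 -0.286 0 0 0 0; 0.42 0 -0.318 0 0 0 0; 0.42 0 -0.349 0 0 0 0; 0.42 0 -0.381 0 0 0 0")

```text
time: 21.43
tool_pos: [0.6234, -0.192, 0.0506]
ee_rot: [3.141, -0.0, 0.151]
wrist_force: [0.0, -3.9, 3.9]
width: 0.0397
```

Call:
servo_tool(targets="0.42 0 -0.031 0 0 0 0; 0.42 0 -0.063 0 0 0 0; 0.42 0 -0.094 0 0 0 0; 0.42 0 -0.126 0 0 0 0; 0.42 0 -0.158 0 0 0 0; 0.42 0 -0.189 0 0 0 0; 0.42 0.001 -0.221 0 0 0 0; 0.42 0.001 -0.252 0 0 0 0; 0.42 0.001 -0.284 0 0 0 0; 0.42 0.001 -0.315 0 0 0 0; 0.42 0.001 -0.347 0 0 0 0; 0.42 0.001 -0.379 0 0 0 0")

```text
time: 22.43
tool_pos: [0.6093, -0.0981, 0.0504]
ee_rot: [3.142, 0.0, 0.151]
wrist_force: [0.7, -3.9, 3.2]
width: 0.0395
```

Call:
servo_tool(targets="0.42 0 -0.031 0 0 0 0; 0.42 0 -0.063 0 0 0 0; 0.42 0.001 -0.094 0 0 0 -0.001; 0.42 0.005 -0.126 0 0 0 -0.01; 0.42 0.011 -0.158 0 0 0 -0.028; 0.42 0.017 -0.19 0 0 0 -0.046; 0.42 0.02 -0.223 0 0 0 -0.066; 0.42 0.022 -0.256 0 0 0 -0.086; 0.42 0.022 -0.289 0 0 0 -0.106; 0.42 0.02 -0.322 0 0 0 -0.127; 0.42 0.016 -0.355 0 0 0 -0.147; 0.42 0.01 -0.387 0 0 0 -0.167")

```text
time: 23.43
tool_pos: [0.5977, -0.0015, 0.0504]
ee_rot: [-3.141, -0.001, 0.68]
wrist_force: [3.3, -2.3, 3.5]
width: 0.0395
```

```bash
python3 - <<'E'
from h import *
wsnap("w11")
E
```

```text
23.4333 [ 0.5977 -0.0015  0.0504] [-3.1415e+00 -1.2000e-03  6.8020e-01] [ 3.33 -2.25  3.46]
```

View pics/w11.png

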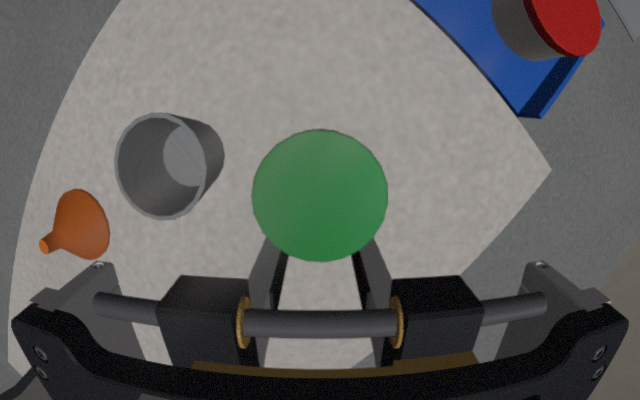

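Green is cradled at (320,195) and the tumbler is clear.

Call:
servo_tool(targets="0.42 0.008 -0.032 0 0 0 -0.019; 0.42 0.014 -0.064 0 0 0 -0.038; 0.42 0.018 -0.097 0 0 0 -0.055; 0.42 0.016 -0.128 0 0 0 -0.064; 0.42 0.01 -0.159 0 0 0 -0.065; 0.42 0.004 -0.19 0 0 0 -0.065; 0.42 -0.003 -0.221 0 0 0 -0.065; 0.42 -0.009 -0.252 0 0 0 -0.065; 0.42 -0.015 -0.283 0 0 0 -0.065; 0.42 -0.022 -0.314 0 0 0 -0.065; 0.42 -0.028 -0.345 0 0 0 -0.065; 0.42 -0.035 -0.376 0 0 0 -0.065")

```text
time: 24.48
tool_pos: [0.5306, 0.0657, 0.0501]
ee_rot: [-3.141, 0.001, 0.88]
wrist_force: [1.3, -0.4, 1.3]
width: 0.0394
```

```bash
python3 - <<'E'
from h import *
s=wsnap("w12");print(wonz(s,(320,195),.082))
E
```

```text
24.4833 [0.5306 0.0657 0.0501] [-3.1406e+00  6.0000e-04  8.7970e-01] [ 1.31 -0.36  1.25]
[0.49916898 0.0907289  0.082     ]
```

View pics/w12.png

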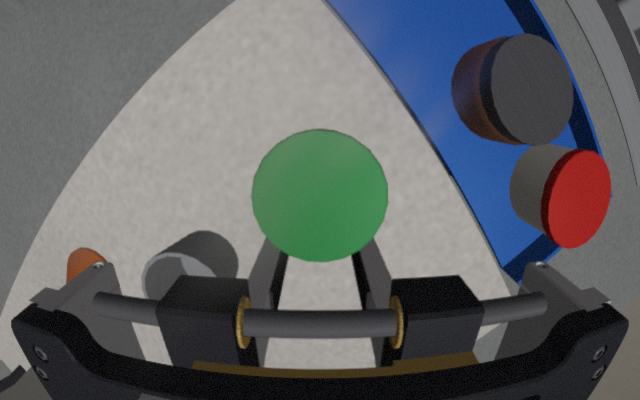

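Call:
servo_tool(targets="0.42 0 -0.031 0 0 0 0; 0.42 0 -0.063 0 0 0 0.001; 0.42 -0.004 -0.095 0 0 0 0.009; 0.42 -0.011 -0.127 0 0 0 0.027; 0.42 -0.018 -0.159 0 0 0 0.05; 0.42 -0.024 -0.192 0 0 0 0.074; 0.42 -0.027 -0.226 0 0 0 0.1; 0.42 -0.028 -0.26 0 0 0 0.127; 0.42 -0.026 -0.294 0 0 0 0.153; 0.42 -0.022 -0.328 0 0 0 0.18; 0.42 -0.014 -0.361 0 0 0 0.206; 0.42 -0.003 -0.393 0 0 0 0.231")

```text
time: 25.53
tool_pos: [0.4546, 0.1269, 0.0505]
ee_rot: [3.14, 0.001, 0.15]
wrist_force: [0.7, -3.1, 2.3]
width: 0.0394
```

```bash
python3 - <<'E'
from h import *
s=wsnap("w13");print(wonz(s,(320,195),.082))
E
```

```text
25.5333 [0.4546 0.1269 0.0505] [3.1403e+00 1.0000e-03 1.4990e-01] [ 0.74 -3.15  2.35]
[0.44788126 0.16570883 0.082     ]
```

View pics/w13.png

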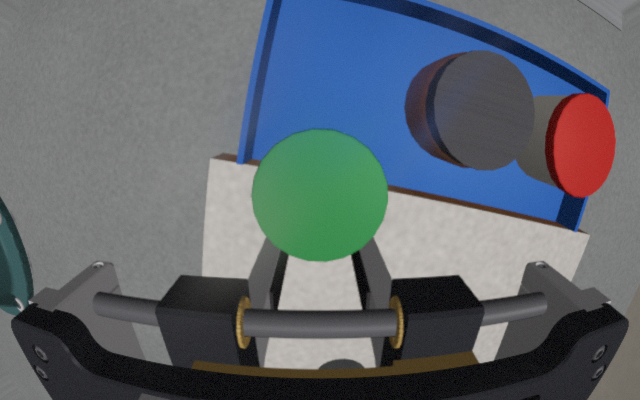

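Call:
servo_tool(targets="0.42 -0.01 -0.032 0 0 0 0.023; 0.42 -0.017 -0.064 0 0 0 0.044; 0.42 -0.017 -0.096 0 0 0 0.054; 0.42 -0.012 -0.127 0 0 0 0.056; 0.42 -0.007 -0.158 0 0 0 0.056; 0.42 -0.001 -0.19 0 0 0 0.056; 0.42 0.005 -0.221 0 0 0 0.056; 0.42 0.01 -0.252 0 0 0 0.056; 0.42 0.01 -0.252 0 0 0 0.056")

```text
time: 26.33
tool_pos: [0.4485, 0.1914, 0.0506]
ee_rot: [-3.14, -0.0, -0.02]
wrist_force: [0.3, 0.1, 0.2]
width: 0.0395
```

```bash
python3 - <<'E'
from h import *
s=wsnap("w14");print(wonz(s,(320,195),.080))
y=loadc()[3]
path([(.449,.150,y)],.018)
plan([(.42,.449,.150,.15,y)]*3+[(.42,.44,-.05,.25,y)]*7)
E
```

```text
26.3333 [0.4485 0.1914 0.0506] [-3.1404e+00 -2.0000e-04 -2.0100e-02] [0.32 0.1  0.24]
[0.44846561 0.22992307 0.08      ]
0.42 0.002 0.053 0 0 0 -0; 0.42 0.005 0.105 0 0 0 -0; 0.42 0.007 0.158 0 0 0 -0
3 rows; end [0.4490445125544834, 0.15005858580871145, 0.05099999999999993, -0.02180541937459507]
0.42 0 0 -0.396 0 0 -0; 0.42 0 0 -0.396 0 0 -0; 0.42 0 0 -0.396 0 0 -0; 0.42 -0.019 0.801 -0.796 0 0 -0; 0.42 -0.019 0.801 -0.796 0 0 -0; 0.42 -0.019 0.801 -0.796 0 0 -0; 0.42 -0.019 0.801 -0.796 0 0 -0; 0.42 -0.019 0.801 -0.796 0 0 -0; 0.42 -0.019 0.801 -0.796 0 0 -0; 0.42 -0.019 0.801 -0.796 0 0 -0
```

View pics/w14.png

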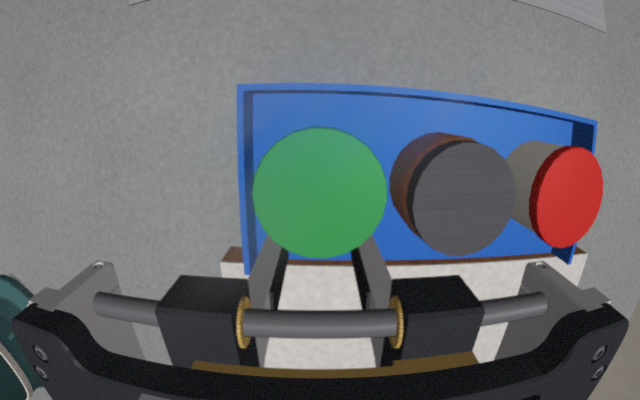

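All three are on the tray: green (320,193), jar (457,195), red (566,196). Retreating.

Call:
servo_tool(targets="0.42 0.002 0.053 0 0 0 0; 0.42 0.005 0.105 0 0 0 0; 0.42 0.007 0.158 0 0 0 0; 0.42 0.007 0.158 0 0 0 0")

```text
time: 26.72
tool_pos: [0.4495, 0.1487, 0.0507]
ee_rot: [3.141, -0.0, -0.024]
wrist_force: [1.2, 0.8, 0.0]
width: 0.0397
```

Call:
servo_tool(targets="0.42 0 0 -0.396 0 0 0; 0.42 0 0 -0.396 0 0 0; 0.42 0 0 -0.396 0 0 0; 0.42 -0.019 0.801 -0.796 0 0 0; 0.42 -0.019 0.801 -0.796 0 0 0; 0.42 -0.019 0.801 -0.796 0 0 0; 0.42 -0.019 0.801 -0.796 0 0 0; 0.42 -0.019 0.801 -0.796 0 0 0; 0.42 -0.019 0.801 -0.796 0 0 0; 0.42 -0.019 0.801 -0.796 0 0 0; 0.42 -0.019 0.801 -0.796 0 0 0; 0.42 -0.019 0.801 -0.796 0 0 0")

```text
time: 27.72
tool_pos: [0.44, -0.0488, 0.2487]
ee_rot: [-3.14, 0.001, -0.021]
wrist_force: [0.3, 0.9, -0.3]
width: 0.0392
```

```bash
python3 - <<'E'
from h import *
from bench import vision
wsnap("w15")
for n in("top","side"):
    s=vision.snapshot(n);np.savez(n+"9.npz",**s)
    a=s["image"][150:310,165:405] if n=="top" else s["image"][140:390,250:450]
    cv2.imwrite(f"pics/{n}9.png",cv2.resize(a,None,fx=3.3 if n=="top" else 2.4,fy=3.3 if n=="top" else 2.4,interpolation=cv2.INTER_CUBIC)[:,:,::-1])
E
```

```text
27.7167 [ 0.44   -0.0488  0.2487] [-3.1405e+00  1.0000e-03 -2.0900e-02] [ 0.3   0.85 -0.25]
```

View pics/top9.png

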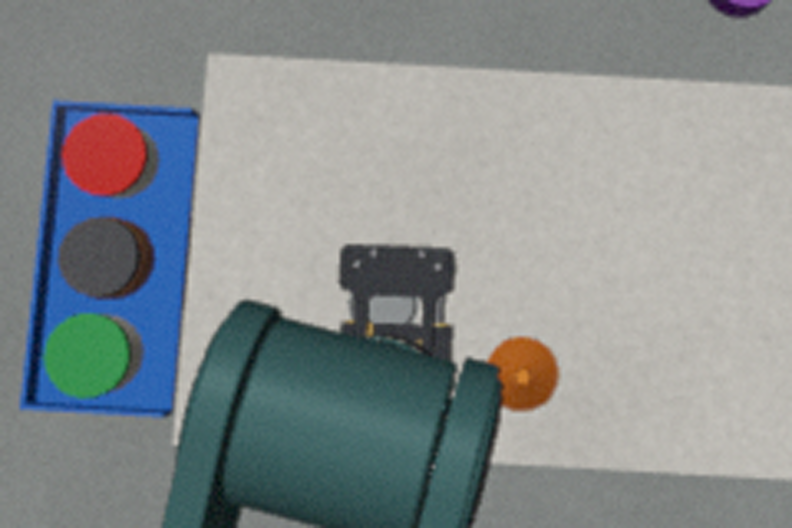

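View pics/side9.png

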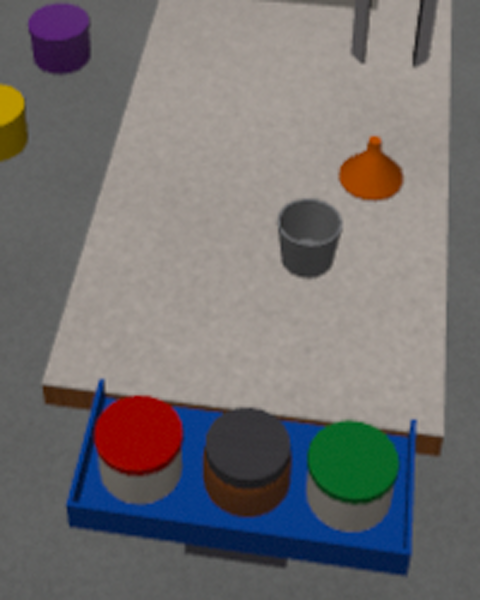

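View pics/w15.png

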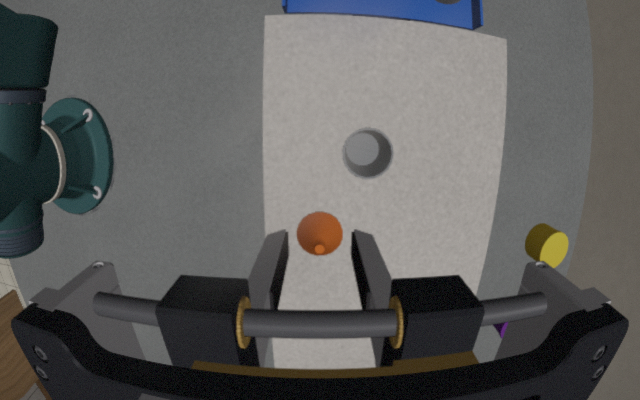

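```bash
python3 - <<'E'
from h import *
t=dict(np.load("top9.npz"))
Z=lambda u,v:(u/3.3+165-.35,v/3.3+150-.35)
c=np.array([.532,.225]);a=-.038;R=np.array([[np.cos(a),-np.sin(a)],[np.sin(a),np.cos(a)]])
for n,uv in(('red',(104.5,154)),('jar',(98,257)),('green',(87,356))):
    p=onz(t,Z(*uv),.080)[:2];print(n,p.round(4),'tray frame',(R.T@(p-c)).round(4))
E
```

```text
red [0.6171 0.2236] tray frame [0.0851 0.0019]
jar [0.531  0.2239] tray frame [-0.001  -0.0011]
green [0.4499 0.2281] tray frame [-0.0821  0.    ]
```

```bash
python3 -c "
from bench import robot;print(robot.close_job())"
```

```text
the job is handed in; nothing more can be done
None
```

All three containers are on the tray and I handed the job in at about 28 s, though no verdict came back. I pushed each one across the slab with the partly open fingers cradling it from behind. The jar went first into the middle. The red tub followed to the +x side, going around the funnel and tumbler, and the green tub went last to the −x side.

Last checks, in the tray frame (mm, from the top camera):

| Container | x | y |
|---|---|---|
| Red tub | +85 | +2 |
| Jar | −1 | −1 |
| Green tub | −82 | 0 |

- **Containers:** all three look upright in the final side view.
- **Tray:** it looks level, and its corners are at the same pixels as at the start.
- **Tumbler and funnel:** they stand at the same pixels as at the start in the side view. In the top view the funnel matches but the arm hid the tumbler.
- **Contact:** the gripper finished clear of everything, and contact forces at the end of each move stayed under about 11 N.

One disagreement: the side camera read the lids' y some 8–11 mm higher than the top and wrist cameras at the start, so I relied on those two, which agreed to about 3 mm.

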